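Tip the front row of last bushes into the spring weigh pan

ROBOT

A 6-joint arm with a two-finger parallel gripper is mounted at the origin on the work surface. World frame = base frame: x ahead of the robot, y to its left, z up, the work surface at z = 0. Lengths are in m, angles in rad, forces in N, time in s.
With the tool pointing down it reaches from about 0.35 to 0.775 m from the base axis. Payload 5.5 kg.
Tool frame: the origin (TCP) lies at the very end of the fingers, on their centre line; the grasp point (between the pads) lies 19 mm behind it; x points along the fingers, y is the direction in which the jaws open and shut, and the axes are right-handed (so a half turn about x gives the same grasp; the last joint's range is limited). The gripper opens to 85 mm and grips with 20 to 120 N. Pads are 22 mm wide; open, the fingers measure 114 mm over their backs; the gripper's body (76 mm by 85 mm) begins 54 mm behind the grasp point. The pads swing forward as they close: fully open they stand 13 mm farther back than shut.
Start: joints at [-1.487, 0.313, 0.046, 1.304, 0, 1.431], TCP at [0.128, -0.561, 0.201] pointing down, gripper open.
Joint ranges: [-2.76, 2.76], [-0.86, 1.69], [-1.03, 1.26], [-2.2, 2.34], [-1.47, 1.5], [-3.14, 3.14]. Speed limits (rad/s): [2.57, 2.57, 3.14, 3.14, 3.14, 3.14].

INTERFACE

Orientations are given as a unit quaternion [w, x, y, z].
In Python, from workcell import readout, cams, env, finder gives the robot as it stands.
- The arm moves only by the tool drive_tool, never from a script. Its argument "moves" is a list that holds one entry, the list of rows, each a list of 7 numbers: the shift along the tool's x, y, z in m, then the turn, a rotation vector about the tool's x, y, z in rad, then the closure in counts, from 0 (fully open) to 255 (shut). A call has exactly 5 rows; each row is the pose to reach, as a shift and turn from the pose measured when the call began, along the tool's axes at that moment; what a row does not reach only later rows make up. A row lasts 1/8 s, in which the tool goes at most 62.5 mm and 10.7 degrees, less where a joint would pass 70% of its speed; a pose out of reach is approached as far as the arm can. A call with a gripper value outside its range is refused whole. The fingers move at their own pace and stop on an object; "squeeze" is the grip in N (left out, the last holds). Time passes only in rows, so rows that repeat a pose let the fingers close, or fill a call up. It gives the time, the measured TCP pose, the force and the opening at its end, in the units of the state.
- readout.get_state(): the state, without advancing time (a new reading comes with each control period).
- cams.read_camera(name): name is "scene" or "top" or "wrist"; returns the picture (480x640x3 uint8, blue, green, red); there is no depth.
- cams.camera_params(name): a dict with "mtx" (3x3 intrinsics, pixels), "R" (3x3) and "t" (3): a world point X has camera coordinates R X + t; the wrist camera has in their place "mount" (4x4, takes a point from camera to tool coordinates, whose origin is the TCP and whose axes are the tool frame's). Camera axes: x right, y down, z forward; pixel columns grow to the right and rows downward; lengths in m; the calibration is good to about 2 mm. A picture is of the moment at which its call begins: read the wrist's pose just before it. camera_params takes no time and is no camera call.
- env.hand_in(): hands the job in, once; it reports no verdict.
Trained networks look in the newest picture that a camera, given by its name, has taken for a name from the list of things; names that differ only in an ending like _2 or _b are one class to them, and where a whole thing is asked for, a point or a joint stands for the part that bears it (a point fixed in the world has none). Each returns a list of dicts, best first, with "conf" (0 to 1); they miss things now and then, are a little off and sometimes report something else, mostly with a low value. They report only what shows in the picture. A call takes as long as a camera call. They do not tell look-alikes from the thing itself.
- finder.regions_of(camera, name): "pixels" (480x640 bool, what is visible of it) and "point" ([column, row] in pixels, amid what is visible of it).
The state is a dict: "clock": time; "joint_pos": joint angles; "qvel": joint speeds; "tau": joint torques, N m; "tcp_pos": TCP position; "orientation": TCP orientation; "wrist_force": force on the tool from outside, world axes, zero at the start; "ft_torque": the same for the moment, N m; "finger_gap": finger opening in m.
Only numpy, scipy, OpenCV 4.12 (cv2) and the standard library are available. Lean on these libraries where they do the work, as an engineer would, in place of code of your own. Each camera call takes 0.05 s, during which the arm holds its last target.

TASK

Pull the counting tray out from under the low plywood stand by its front lug, set it down on the bench and let go, then take it by its rear grip and tip it over the spring-hung weigh pan so that only the front row, two bushes, rolls off and their weight brings the pan down onto its stop. Then set the tray flat on the bench again with its other two rows still in their grooves and let go. Do not knock over or push aside the bottles, tin, hammer or shoe last standing about.

Things in the scene. Friction and masses are not known exactly. Their poses are not given: they have to be found in the camera images.
- tray: grey counting tray, about 0.6 kg loaded, origin on its underside on the centre line; x points to its rear, y across, z up. Floor 5 mm thick from x = -70 (open nose, no wall) to x = 52 mm, 146 mm wide; side and rear walls up to z = 28 mm; a 10 mm thick spine on the centre line makes two lanes. Three grooves behind three lips each hold a row of two bushes, one a lane
- tray_lip (a point): middle of the low front lip, at x = -22, z = 6 mm in the tray's frame. This lip is 1.6 mm high; two more, 6 mm high, cross the lanes at x = -3 to 1 and 21 to 25 mm. Tilted slowly nose down, the front row rolls over the low lip at about 28 to 33 degrees, the others over theirs only at about 60 to 66 degrees. Ahead of the low lip a flat apron runs 46 mm to the nose
- tray_grip (a point): centre of the tray's rear grip, an upright wooden block 36 mm long in x, 16 mm thick in y, from z = 30 to 78 mm; this point is at x = 46, z = 62 mm in the tray's frame, same axes. At the start it is under the stand's roof and cannot be reached from above
- tray_lug (a point): centre of the tray's front lug, an upright steel plate on the middle of the apron, 34 mm long in x, 10 mm thick in y, up to z = 54 mm; this point is at x = -51, z = 42 mm in the tray's frame. Fingers on the lug stand in the way of the front row
- bush1a_c (a point): centre of the front row's bush in the +y lane. Plain aluminium bush, a cylinder 20 mm in diameter and 60 mm long lying across the tray (its y axis is its length), 50 g; at the start centred -13.4 mm in x from the tray's own middle
- bush1b_c (a point): centre of the front row's bush in the -y lane. Plain aluminium bush, a cylinder 20 mm in diameter and 60 mm long lying across the tray (its y axis is its length), 50 g; at the start centred -13.4 mm in x from the tray's own middle
- bush2a_c (a point): centre of the middle row's bush in the +y lane. Plain aluminium bush, a cylinder 20 mm in diameter and 60 mm long lying across the tray (its y axis is its length), 50 g; at the start centred 11 mm in x from the tray's own middle
- bush2b_c (a point): centre of the middle row's bush in the -y lane. Plain aluminium bush, a cylinder 20 mm in diameter and 60 mm long lying across the tray (its y axis is its length), 50 g; at the start centred 11 mm in x from the tray's own middle
- bush3a_c (a point): centre of the rear row's bush in the +y lane. Plain aluminium bush, a cylinder 20 mm in diameter and 60 mm long lying across the tray (its y axis is its length), 50 g; at the start centred 35.5 mm in x from the tray's own middle
- bush3b_c (a point): centre of the rear row's bush in the -y lane. Plain aluminium bush, a cylinder 20 mm in diameter and 60 mm long lying across the tray (its y axis is its length), 50 g; at the start centred 35.5 mm in x from the tray's own middle
- rack: plywood stand fixed to the bench, origin under its centre, 150 (x) by 188 (y) by 107 mm high, open to its -x side, roof from z = 95 to 107 mm with its front edge at x = -75 mm; side walls 164 mm apart inside, back wall inner face at x = 63 mm, no floor. The tray stands on the bench under it, nose out to -x. It is left or right on the bench
- scale: green spring scale fixed to the bench, origin under the centre of its pan. Behind the pan stands a post at x = 125 to 161 mm, 70 mm wide, with a yoke on top, from x = 100 to 160 mm, 140 mm wide, top at 249 mm. Base plate 10 mm high from x = -95 to 175 mm, 160 mm wide. It is left or right on the bench, opposite the stand
- pan (a joint): how far the pan has sunk, 0 (empty, up) to 0.015 m (on its hard stop). One bush sinks it about 6 mm, two bring it to the stop
- pan_in (a point): centre of the pan's inner floor, axes as the scale. Open steel pan, 170 (x) by 150 mm (y) inside, walls 4 mm thick, rim 50 mm above this point; rim 90 mm above the bench when empty
- spray_c (a point): half-way up a spray bottle, 68 mm in diameter, 236 mm high; its trigger head sticks out 48 mm to its -x
- solvent_c (a point): half-way up a white bottle with a cap, 68 mm in diameter, 145 mm high
- tin_c (a point): half-way up a tin, 76 mm in diameter, 70 mm high
- last_c (a point): middle of a yellow shoe last 150 mm long (its x axis), 52 mm wide and 92 mm high lying across the stand's roof; this point is 45 mm above the roof
- hammer: hammer 200 mm long lying on the bench before the scale, origin under its middle, along its x axis
Mind the look-alikes: they are no part of the job. What is shaped like the tray but orange is not meant.

How it is judged:
By the outcome, as a careful person would: the job done as asked, in the order asked, and still so for the second after the job is handed in, with the robot touching nothing.
It also fails if it takes over 69 s, if anything falls off the work surface, if the arm or the gripper's body presses on something with over 40 N, if the wrist force passes 120 N, or if a joint passes its speed limit or range.

## Working session

There is one attempt and no reset: what is moved stays moved. The work goes in short steps, Python scripts to look and compute and a tool call to move; the robot and the scene stay as the last step left them, time stands still between calls to the robot, and variables do not carry over. Pictures are saved under pics/ and viewed, and the job is handed in when it is done.

Besides the shell and the picture viewer there is one more tool, called after "Call:" as name(argument=value, ...), one argument or row to a line, values as JSON. drive_tool: Moves the arm, as the interface text tells. Its arguments: {"type":"object","properties":{"moves":{"type":"array"},"squeeze":{"type":"number"}},"required":["moves"]}

```bash
ls -la; mkdir -p pics
python3 - <<'E'
from workcell import readout, cams, env, finder
import cv2
s=readout.get_state(); print(s)
for c in ("scene","top","wrist"):
    im=cams.read_camera(c); cv2.imwrite(f"pics/{c}0.png",im)
    p=cams.camera_params(c); print(c,{k:(v.tolist() if hasattr(v,'tolist') else v) for k,v in p.items()})
E
```

```text
total 12
drwxr-xr-x  3 agent agent 4096 Dec  7 02:39 .
drwxr-xr-x 23 root  root  4096 Dec  7 02:39 ..
drwxr-xr-x  2 agent agent 4096 Dec  7 02:39 pics
{'clock': 0.0, 'joint_pos': array([-1.48659802e+00,  3.14004061e-01,  4.49706253e-02,  1.30355750e+00,
       -1.16399968e-05,  1.43120536e+00]), 'qvel': array([-0.00057372, -0.00077591, -0.0006713 ,  0.00065341,  0.00049753,
        0.00090801]), 'tau': array([ 1.18233006e-04, -4.80626822e+01,  2.98533064e+01,  1.92877860e-02,
       -9.59000226e-05, -1.09313492e-08]), 'tcp_pos': array([ 0.12755261, -0.56010966,  0.20050339]), 'orientation': array([ 0.07832207,  0.70269794,  0.07959079, -0.70267102]), 'wrist_force': array([0.74148383, 0.04075711, 0.03145356]), 'ft_torque': array([-0.02533113,  0.03133037,  0.03536783]), 'finger_gap': 0.0853037267719955}
scene {'mtx': [[539.1647743854772, 0.0, 311.7427401197324], [0.0, 539.1647743854772, 241.40361038319116], [0.0, 0.0, 1.0]], 'R': [[-0.7662716523209941, 0.6423539936289779, -0.014460349862879411], [0.43503730291627657, 0.5021361086090878, -0.747396730995162], [-0.4728322111707129, -0.57
[... 230 characters left out ...]
'R': [[-0.01915459065948649, -0.9997364590988376, -0.012653616288866708], [-0.995238082703032, 0.020275141196993845, -0.09534189733288694], [0.09557332470025465, 0.010767125798481339, -0.9953641587920371]], 't': [-0.141436637815539, 0.4994193474408335, 1.175872968323489]}
wrist {'mtx': [[396.101485425517, 0.0, 316.21688016693787], [0.0, 396.101485425517, 240.62393186238123], [0.0, 0.0, 1.0]], 'mount': [[-0.00013571623095271236, -0.3286774425328613, 0.9444422271114107, -0.1729724751974997], [0.9999999807310196, 8.935441907841879e-05, 0.00017479630361740608, 0.00027384258174911746], [-0.00014184168859389005, 0.9444422326356677, 0.32867742407273726, -0.08521613021630334], [0.0, 0.0, 0.0, 1.0]]}
```

View pics/scene0.png

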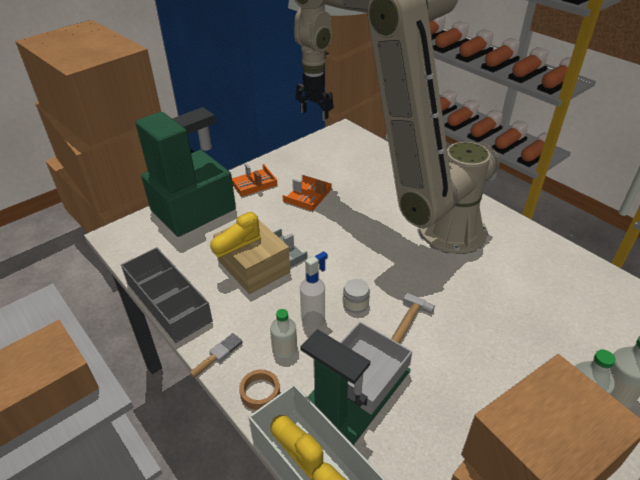

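View pics/top0.png

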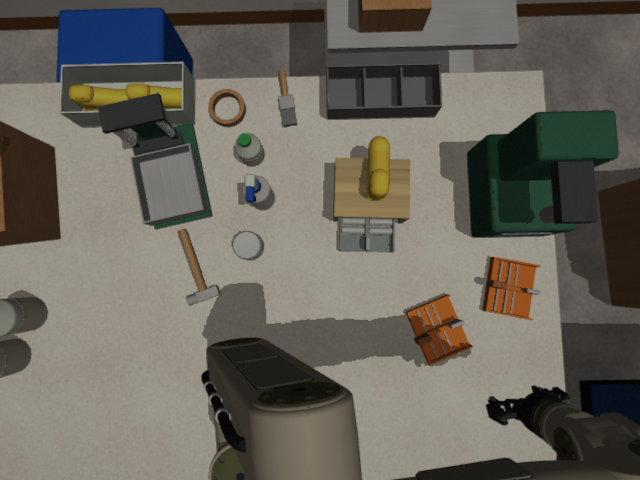

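View pics/wrist0.png

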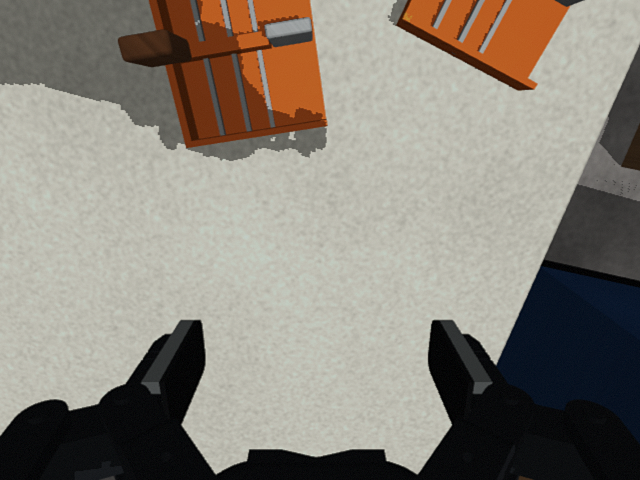

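The grey tray's nose and lug stick out of the stand, in top at about (367,235). The two look-alikes are orange, in top at (510,288) and (438,328), so they are not meant. The scale is at (172,185), spray at (258,190), solvent at (248,150), tin at (247,245) and hammer at (195,270). I'll enlarge the crops to confirm and measure.

```bash
cat > h.py <<'E'
import numpy as np, cv2
from workcell import readout, cams, env, finder
from scipy.spatial.transform import Rotation as Rn
def Rq(q): return Rn.from_quat([q[1],q[2],q[3],q[0]])
def cam(c,state=None):
    p=cams.camera_params(c); K=np.array(p['mtx'])
    if c=='wrist':
        s=state or readout.get_state(); T=np.eye(4); T[:3,:3]=Rq(s['orientation']).as_matrix(); T[:3,3]=s['tcp_pos']
        M=np.linalg.inv(T@np.array(p['mount'])); return K,M[:3,:3],M[:3,3]
    return K,np.array(p['R']),np.array(p['t'])
def onplane(c,uv,z,state=None):
    K,R,t=cam(c,state); d=R.T@np.linalg.solve(K,[uv[0],uv[1],1]); o=-R.T@t
    return o+d*(z-o[2])/d[2]
def proj(c,X,state=None):
    K,R,t=cam(c,state); p=(R@np.atleast_2d(X).T).T+t; q=(K@p.T).T; return q[:,:2]/q[:,2:]
def tri(obs,state=None):
    A=[];b=[]
    for c,uv in obs:
        K,R,t=cam(c,state); d=R.T@np.linalg.solve(K,[uv[0],uv[1],1]); d/=np.linalg.norm(d); o=-R.T@t
        P=np.eye(3)-np.outer(d,d); A.append(P); b.append(P@o)
    return np.linalg.lstsq(np.vstack(A),np.hstack(b),rcond=None)[0]
E
python3 - <<'E'
from h import *
im=cv2.imread('pics/top0.png')
cv2.imwrite('pics/cropA.png',cv2.resize(im[120:270,310:430],None,fx=5,fy=4*5/4*0.8,interpolation=cv2.INTER_CUBIC))
cv2.imwrite('pics/cropB.png',cv2.resize(im[90:240,95:275],None,fx=4,fy=4,interpolation=cv2.INTER_CUBIC))
for n,z in [('spray_c',.118),('solvent_c',.0725),('tin_c',.035),('hammer',.01),('last_c',.152),('tray_lug',.042),('rack',.1),('scale',0.05),('pan',.06)]:
    pass
cams.read_camera('top'); cams.read_camera('scene')
for n,z in [('spray_c',.118),('solvent_c',.0725),('tin_c',.035),('hammer',.01),('last_c',.152),('tray',.04)]:
  r={c:finder.regions_of(c,n)[:2] for c in ('top','scene')}
  for c in r:
    for d in r[c]: print(n,c,round(d['conf'],2),d['point'],onplane(c,d['point'],z).round(3))
E
```

```text
spray_c top 0.83 [257.2, 191.5] [ 0.597 -0.011  0.118]
spray_c scene 0.59 [313.9, 291.8] [ 0.599 -0.001  0.118]
solvent_c top 0.88 [248.2, 149.5] [0.718 0.018 0.073]
solvent_c scene 0.71 [285.3, 334.2] [0.724 0.032 0.073]
tin_c top 0.77 [251.0, 247.4] [0.464 0.018 0.035]
tin_c scene 0.81 [354.1, 294.3] [0.468 0.022 0.035]
hammer top 0.91 [193.3, 275.6] [0.393 0.178 0.01 ]
hammer scene 0.86 [407.8, 313.2] [0.387 0.157 0.01 ]
last_c top 0.45 [190.5, 273.1] [0.397 0.145 0.152]
last_c scene 0.76 [238.6, 233.1] [ 0.635 -0.3    0.152]
last_c scene 0.54 [373.3, 363.2] [0.659 0.281 0.152]
tray top 0.88 [507.8, 291.2] [ 0.336 -0.649  0.04 ]
tray top 0.86 [364.8, 241.0] [ 0.474 -0.283  0.04 ]
tray scene 0.9 [306.2, 193.2] [ 0.267 -0.439  0.04 ]
tray scene 0.76 [292.1, 248.7] [ 0.486 -0.243  0.04 ]
```

View pics/cropA.png

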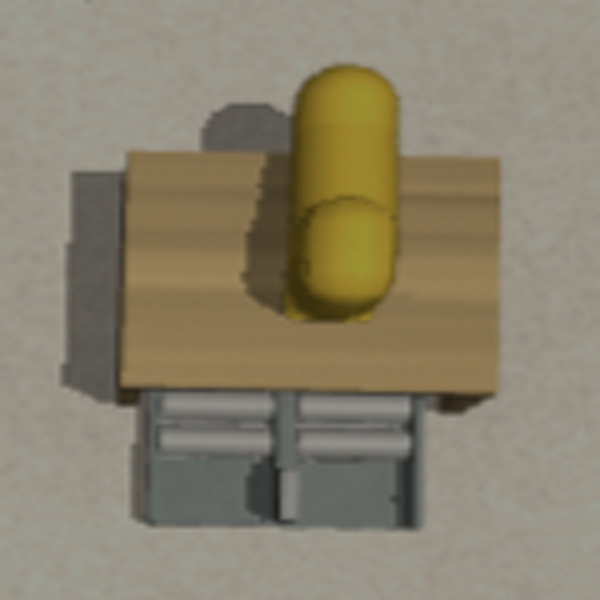

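View pics/cropB.png

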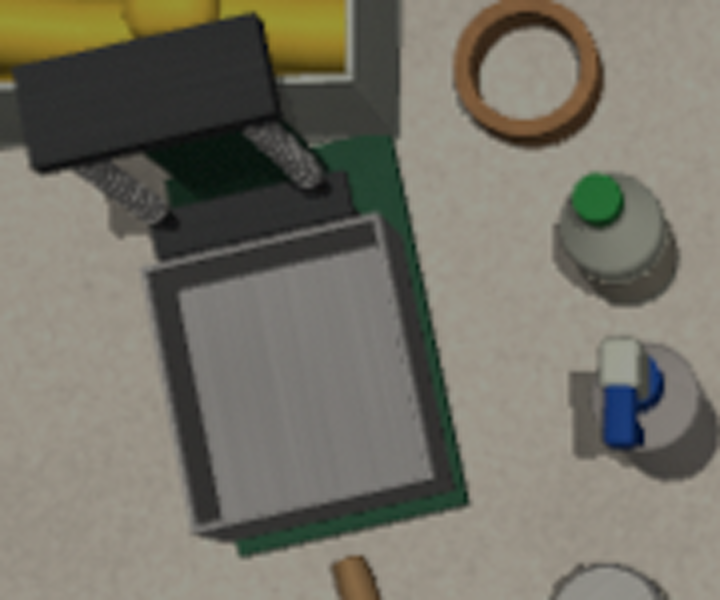

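Run:
```python
from h import *
f=lambda uv,z:onplane('top',uv,z)[:2].round(4)
print('roof', [f(p,.107) for p in [(334,217),(409.6,217.5),(410,159.25),(335.4,158)]])
print('nose', f((339.6,251),.028),f((394,251.75),.028),f((367,251.3),.005),'lug',f((367.4,243.75),.054))
print('rim',[f(p,.09) for p in [(132,157),(190,143.75),(144.5,223.25)]])
print('floor',[f(p,.04) for p in [(95+178/4,90+292/4),(95+378/4,90+245/4),(95+433/4,90+482/4),(95+220/4,90+520/4)]])
print('yoke',[f(p,.249) for p in [(95+15/4,90+68/4),(95+258/4,90+15/4),(95+280/4,90+122/4),(95+40/4,90+172/4)]])
print('base',[f(p,.01) for p in [(95+467/4,90+500/4),(95+240/4,90+555/4)]])
```

```text
roof [array([ 0.5307, -0.201 ]), array([ 0.5255, -0.3892]), array([ 0.6736, -0.3961]), array([ 0.6811, -0.2081])]
nose [ 0.45   -0.2164] [ 0.4451 -0.3604] [ 0.449  -0.2914] lug [ 0.4659 -0.2879]
rim [array([0.7001, 0.3164]), array([0.7318, 0.1663]), array([0.527, 0.281])]
floor [array([0.6973, 0.3171]), array([0.7266, 0.1821]), array([0.5644, 0.1442]), array([0.5418, 0.2862])]
yoke [array([0.7717, 0.3259]), array([0.7992, 0.1893]), array([0.7369, 0.1761]), array([0.7114, 0.3102])]
base [array([0.5561, 0.1287]), array([0.5216, 0.2836])]
```

```bash
cat >> h.py <<'E'
def tgt(pos,R,s=None):
    """shift and rotvec in tool axes"""
    s=s or readout.get_state(); R0=Rq(s['orientation']).as_matrix()
    return (R0.T@(np.array(pos)-s['tcp_pos'])).round(4), Rn.from_matrix(R0.T@R).as_rotvec().round(4)
def Rdown(yaw):
    # tool y axis horizontal at angle yaw, x down
    x=np.array([0,0,-1.]); y=np.array([np.cos(yaw),np.sin(yaw),0]); return np.column_stack([x,y,np.cross(x,y)])
def log():
    import json
    s=readout.get_state(); open('log.txt','a').write(json.dumps([list(s['joint_pos']),list(s['tcp_pos']),list(s['orientation'])])+'\n'); return s
E
python3 - <<'E'
from h import *
s=log(); print(s['clock']); print(Rq(s['orientation']).as_matrix().round(3))
for yaw in (88,-92):
    print(yaw,tgt([.466,-.288,.16],Rdown(np.radians(yaw)),s))
# overlay check
im=cv2.imread('pics/top0.png').copy()
def box(o,yaw,x0,x1,y0,y1,z):
    c,sn=np.cos(yaw),np.sin(yaw)
    return np.array([[o[0]+c*x-sn*y,o[1]+sn*x+c*y,z] for x,y in [(x0,y0),(x1,y0),(x1,y1),(x0,y1)]])
def dr(P,col,c='top'):
    cv2.polylines(ims[c],[np.round(proj(c,P)*16).astype(int)],True,col,1,cv2.LINE_AA,4)
ims={'top':im,'scene':cv2.imread('pics/scene0.png')}
for c in ims:
    o=(.630,.224);y=np.radians(11.6)
    dr(box(o,y,-.089,.089,-.079,.079,.09),(0,0,255),c); dr(box(o,y,-.095,.175,-.08,.08,.01),(0,255,255),c); dr(box(o,y,.1,.16,-.07,.07,.249),(255,0,255),c)
    o=(.6025,-.2985);y=np.radians(-2); dr(box(o,y,-.075,.075,-.094,.094,.107),(0,0,255),c)
    o=(.517,-.2895);dr(box(o,y,-.07,.057,-.073,.073,.005),(0,255,0),c);dr(box(o,y,-.068,-.034,-.005,.005,.054),(255,0,0),c)
cv2.imwrite('pics/ov_top.png',cv2.resize(ims['top'][80:260,90:430],None,fx=2.3,fy=2.3,interpolation=cv2.INTER_CUBIC))
cv2.imwrite('pics/ov_sc.png',cv2.resize(ims['scene'][190:450,190:450],None,fx=2.3,fy=2.3,interpolation=cv2.INTER_CUBIC))
E
```

```text
0.85
[[ 0.     0.222 -0.975]
 [-0.    -0.975 -0.222]
 [-1.     0.     0.   ]]
88 (array([ 0.0414, -0.1908, -0.3905]), array([-2.8829e+00,  2.0000e-04,  0.0000e+00]))
-92 (array([ 0.0414, -0.1908, -0.3905]), array([ 2.587e-01,  0.000e+00, -2.000e-04]))
```

View pics/ov_top.png

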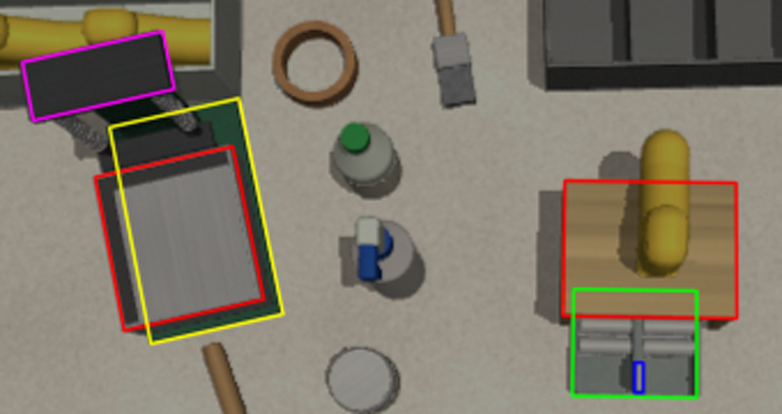

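View pics/ov_sc.png

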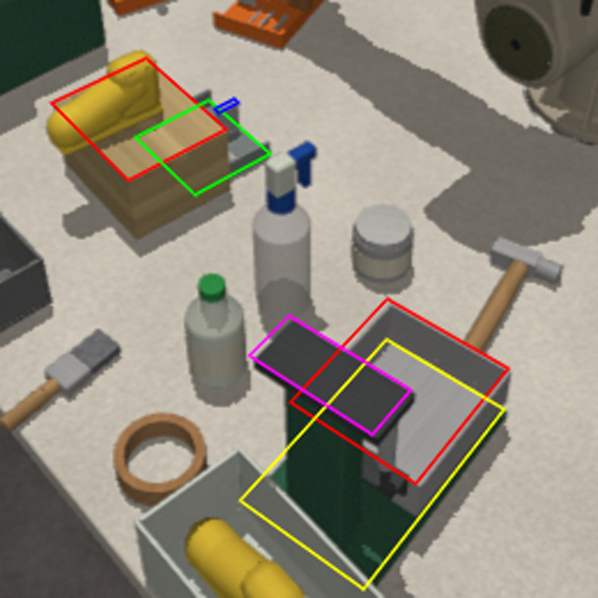

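Call:
drive_tool(
  moves=[
    [[0, -0.02, -0.04, -0.18, 0, 0, 0], [0, -0.04, -0.08, -0.36, 0, 0, 0], [0, -0.06, -0.12, -0.54, 0, 0, 0], [0, -0.08, -0.16, -0.72, 0, 0, 0], [0, -0.1, -0.2, -0.9, 0, 0, 0]],
  ],
)

```text
clock: 1.48
tcp_pos: [0.3015, -0.4179, 0.2016]
orientation: [-0.379, -0.597, -0.378, 0.597]
wrist_force: [0.6, -0.7, 0.8]
finger_gap: 0.0852
```

Run:
```python
from h import *
s=log(); print(s['clock'],s['joint_pos'].round(3),s['tcp_pos'].round(3))
print(tgt([.466,-.288,.16],Rdown(np.radians(88)),s))
```

```text
1.475 [-1.102  0.197 -0.107  1.266  0.     0.91 ] [ 0.301 -0.418  0.202]
(array([ 0.0416,  0.0933, -0.1877]), array([-1.9771e+00,  8.0000e-04,  0.0000e+00]))
```

Call:
drive_tool(
  moves=[
    [[0, 0.01, -0.02, -0.18, 0, 0, 0], [0, 0.02, -0.04, -0.36, 0, 0, 0], [0, 0.03, -0.06, -0.54, 0, 0, 0], [0, 0.04, -0.08, -0.72, 0, 0, 0], [0, 0.05, -0.1, -0.9, 0, 0, 0]],
  ],
)

```text
clock: 2.1
tcp_pos: [0.39, -0.3484, 0.2017]
orientation: [0.602, 0.371, 0.601, -0.372]
wrist_force: [-0.4, -0.1, 0.2]
finger_gap: 0.0853
```

Run:
```python
from h import *
s=log(); print(s['clock'],s['joint_pos'].round(3),s['tcp_pos'].round(3))
print(tgt([.466,-.288,.16],Rdown(np.radians(88)),s))
```

```text
2.1 [-0.883  0.211 -0.089  1.27  -0.     0.223] [ 0.39  -0.348  0.202]
(array([ 0.0417,  0.095 , -0.0199]), array([-1.0712e+00,  9.0000e-04,  4.0000e-04]))
```

Call:
drive_tool(
  moves=[
    [[0, 0.02, -0.004, -0.18, 0, 0, 0], [0, 0.04, -0.008, -0.36, 0, 0, 0], [0, 0.06, -0.012, -0.54, 0, 0, 0], [0, 0.08, -0.016, -0.72, 0, 0, 0], [0.01, 0.095, -0.02, -0.9, 0, 0, 0]],
  ],
)

```text
clock: 2.72
tcp_pos: [0.467, -0.2878, 0.1923]
orientation: [0.704, 0.07, 0.703, -0.071]
wrist_force: [-0.5, -0.4, -1.3]
finger_gap: 0.0856
```

Run:
```python
from h import *
s=log(); print(s['clock'],s['joint_pos'].round(3),s['tcp_pos'].round(3))
im=cams.read_camera('wrist'); 
s=readout.get_state()
P=np.array([[.466,-.288,.054],[.483,-.2886,.054],[.449,-.288,.054]])
print(proj('wrist',P,s))
cv2.imwrite('pics/w1.png',im)
print(tgt([.466,-.288,.16],Rdown(np.radians(88)),s))
```

```text
2.725 [-0.698  0.262 -0.046  1.26  -0.    -0.499] [ 0.467 -0.288  0.192]
[[313.70937551 212.21933612]
 [317.00888959 232.01682691]
 [309.55204031 191.86718574]]
(array([ 0.0305, -0.0021, -0.0009]), array([-0.1584,  0.0006, -0.0006]))
```

View pics/w1.png

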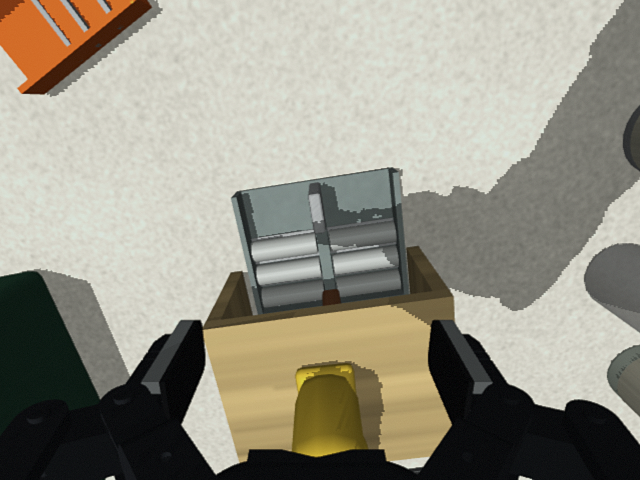

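Run:
```python
from h import *
im=cv2.imread('pics/w1.png')
cv2.imwrite('pics/w1c.png',cv2.resize(im[150:330,220:420],None,fx=3.3,fy=3.3,interpolation=cv2.INTER_CUBIC))
P=[[.447,-.2875,.005],[.447,-.2165,.028],[.447,-.3605,.028]]
print(proj('wrist',P)); print(proj('top',P))
for uv,z in [((237,192),.028),((398,169),.028),((316,184),.054),((320,222),.054)]: print(onplane('wrist',uv,z).round(4))
print(onplane('wrist',(205,326),.107),onplane('wrist',(454,295),.107))
for z in (.0,.107): pass
print(tri([('wrist',(205,326)),('top',(409.6,217.5))]),tri([('wrist',(454,295)),('top',(334,217))]))
```

```text
[[310.48314742 178.13093456]
 [392.77005898 166.93447443]
 [227.40202924 199.07393413]]
[[365.57006644 252.06319355]
 [339.67168915 252.11161459]
 [393.99718213 251.03389293]]
[ 0.4426 -0.3508  0.028 ]
[ 0.4496 -0.2124  0.028 ]
[ 0.4438 -0.2818  0.054 ]
[ 0.4751 -0.2846  0.054 ]
[ 0.5220097  -0.38093481  0.107     ] [ 0.5318511  -0.19771477  0.107     ]
[ 0.52869867 -0.38977212  0.09237188] [ 0.52937391 -0.20002197  0.11241071]
```

View pics/w1c.png

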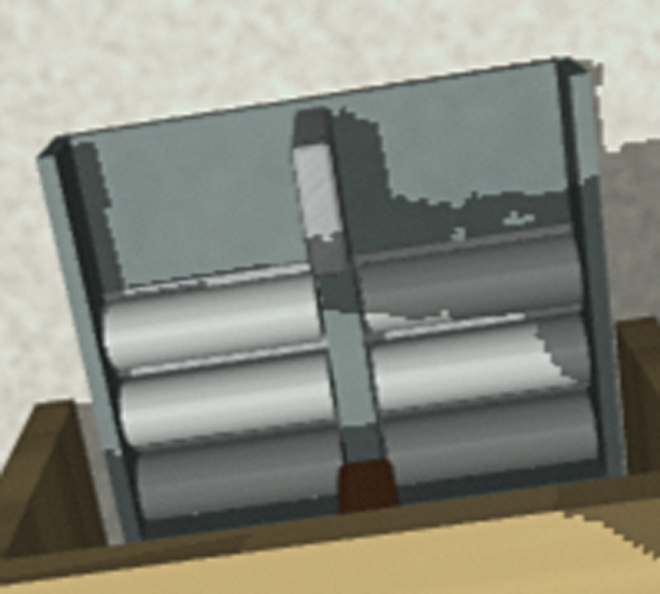

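Call:
drive_tool(
  moves=[
    [[0.02, 0, 0, -0.08, 0, 0, 0], [0.05, 0, -0.001, -0.158, 0, 0, 0], [0.09, -0.001, -0.001, -0.158, 0, 0, 0], [0.12, -0.001, -0.001, -0.158, 0, 0, 0], [0.14, -0.001, -0.001, -0.158, 0, 0, 0]],
  ],
)

```text
clock: 3.4
tcp_pos: [0.4652, -0.2865, 0.049]
orientation: [0.707, 0.014, 0.707, -0.013]
wrist_force: [0.5, 0.7, -0.3]
finger_gap: 0.0855
```

Run:
```python
from h import *
s=log(); print(s['clock'],s['joint_pos'].round(3),s['tcp_pos'].round(4))
im=cams.read_camera('wrist'); im2=cams.read_camera('scene')
s=readout.get_state()
cv2.imwrite('pics/w2.png',np.hstack([cv2.resize(im,(400,300)),cv2.resize(im2[150:330,200:440],(400,300))]))
print(tgt([.466,-.2865,.023],Rdown(np.radians(88)),s))
```

```text
3.4 [-0.699  0.354 -0.286  0.933  0.001 -0.661] [ 0.4652 -0.2865  0.049 ]
(array([ 0.0252, -0.0008,  0.0018]), array([-0.0028, -0.0033, -0.0035]))
```

View pics/w2.png

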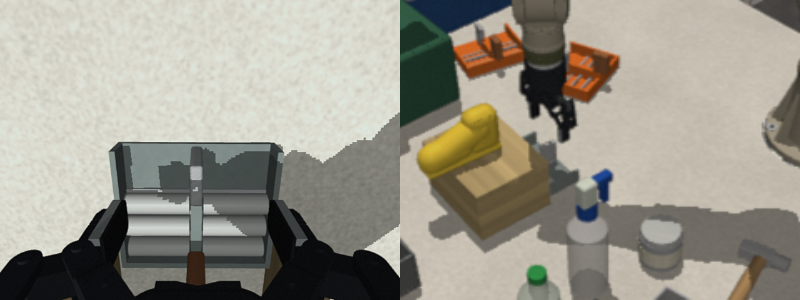

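Call:
drive_tool(
  moves=[
    [[0.015, 0, 0.001, 0, 0, 0, 0], [0.0255, 0, 0.002, 0, 0, 0, 0], [0.0255, 0, 0.002, 0, 0, 0, 120], [0.0255, 0, 0.002, 0, 0, 0, 240], [0.0255, 0, 0.002, 0, 0, 0, 255]],
  ],
  squeeze=60,
)

```text
clock: 4.12
tcp_pos: [0.4666, -0.286, 0.0233]
orientation: [0.706, 0.014, 0.708, -0.012]
wrist_force: [-0.3, 0.0, -0.0]
finger_gap: 0.0322
```

Call:
drive_tool(
  moves=[
    [[0, 0, 0, 0, 0, 0, 255], [0, 0, 0, 0, 0, 0, 255], [0, 0, 0, 0, 0, 0, 255], [0, 0, 0, 0, 0, 0, 255], [0, 0, 0, 0, 0, 0, 255]],
  ],
)

```text
clock: 4.75
tcp_pos: [0.4674, -0.287, 0.0241]
orientation: [0.707, 0.014, 0.707, -0.013]
wrist_force: [-0.2, -2.7, 5.5]
finger_gap: 0.0002
```

Run:
```python
from h import *
s=log(); print(s['clock'],s['joint_pos'].round(3),s['tcp_pos'].round(4),s['finger_gap'],s['wrist_force'])
R=Rq(s['orientation']).as_matrix();print(R.round(3))
im=cams.read_camera('wrist'); im2=cams.read_camera('scene')
cv2.imwrite('pics/w3.png',np.hstack([cv2.resize(im,(400,300)),cv2.resize(im2[150:330,200:440],(400,300))]))
```

```text
4.75 [-0.697  0.382 -0.314  0.877  0.    -0.659] [ 0.4674 -0.287   0.0241] 0.00021379218476122257 [-0.24196267 -2.68676059  5.4656139 ]
[[-0.001  0.038  0.999]
 [ 0.001  0.999 -0.038]
 [-1.     0.001 -0.001]]
```

View pics/w3.png

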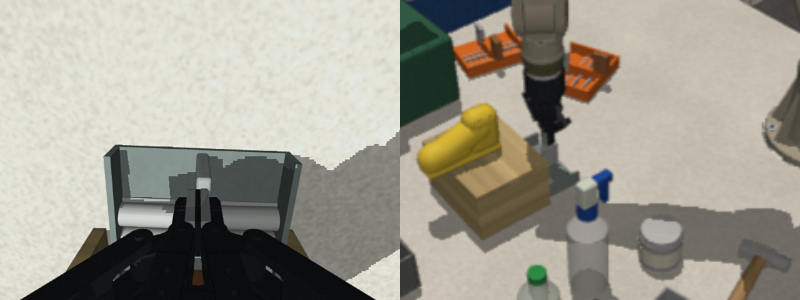

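Run:
```python
from h import *
im=cams.read_camera('wrist'); im2=cams.read_camera('scene'); im3=cams.read_camera('top')
cv2.imwrite('pics/w4.png',cv2.resize(im[200:440,130:500],None,fx=2.1,fy=2.1,interpolation=cv2.INTER_CUBIC))
cv2.imwrite('pics/w5.png',np.hstack([cv2.resize(im2[200:280,260:340],(400,400),interpolation=cv2.INTER_CUBIC),cv2.resize(im3[190:270,320:400],(400,400),interpolation=cv2.INTER_CUBIC)]))
s=readout.get_state()
print(proj('wrist',[[.447,-.2165,.028],[.447,-.3605,.028]],s))
```

```text
[[469.85968001 245.95943004]
 [154.73872177 257.22771962]]
```

View pics/w4.png

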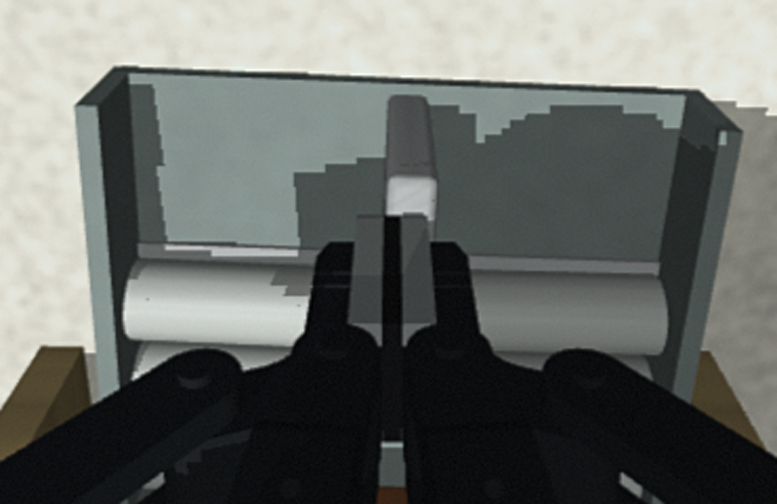

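View pics/w5.png

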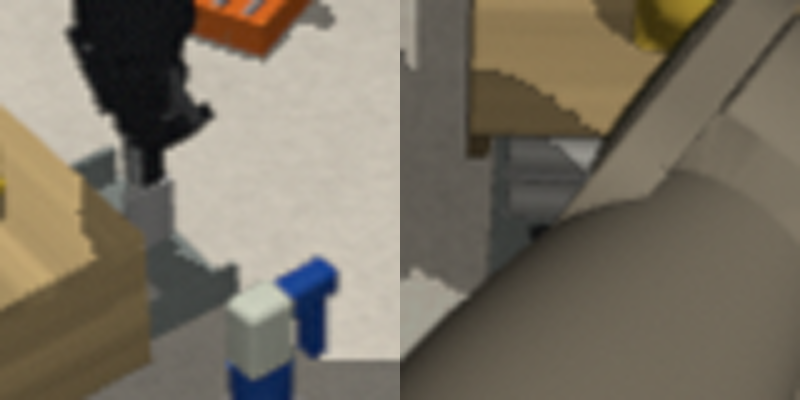

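Run:
```python
from h import *
s=readout.get_state(); p=s['tcp_pos']
for c in('scene','top','wrist'):
  print(c,proj(c,[p,p+[0,0,.03],[.483,-.2875,.054],[.449,-.287,.054],[.449,-.287,.005]],s).round(1).tolist())
print(s['clock'],s['finger_gap'],s['tau'].round(2))
im2=cams.read_camera('scene')
r=finder.regions_of('scene','tray'); print([(d['conf'],d['point']) for d in r])
cv2.imwrite('pics/s6.png',cv2.resize(im2[190:290,250:350],(800,800)[:2] and (600,600),interpolation=cv2.INTER_NEAREST))
```

```text
scene [[288.2, 242.8], [287.8, 235.8], [283.8, 237.9], [292.3, 233.4], [292.9, 244.8]]
top [[365.9, 244.0], [367.0, 243.2], [367.0, 237.2], [367.2, 250.2], [365.4, 251.3]]
wrist [[316.6, 288.2], [316.8, 320.4], [316.8, 352.6], [314.9, 279.5], [315.1, 239.3]]
5.0 0.0002201132998228803 [  0.96 -44.2   22.62   0.64   0.46  -0.  ]
[(0.86, [250.2, 182.1]), (0.8, [293.7, 250.5]), (0.63, [310.4, 192.3])]
```

View pics/s6.png

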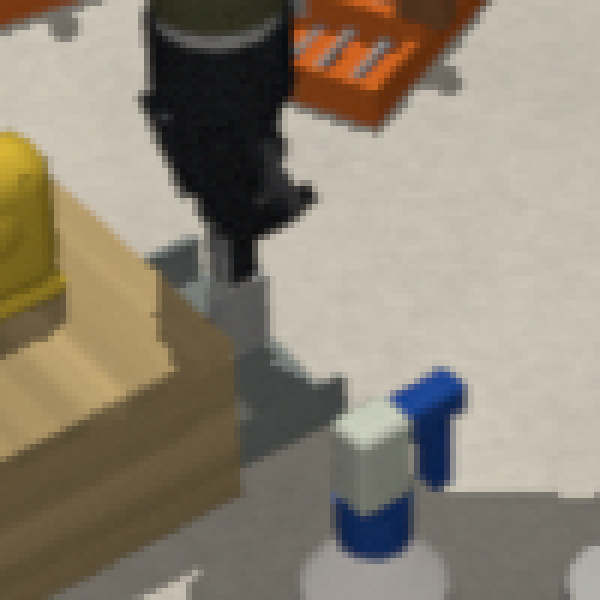

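Run:
```python
from h import *
s=readout.get_state()
for z in (.024,.034,.044,.054,.064): print(z,proj('wrist',[[.4564,-.287,z],[.4784,-.287,z]],s).round(0).tolist(),proj('scene',[[.4564,-.287,z],[.4784,-.287,z],[.4674,-.277,z]]).round(0).tolist())
im=cams.read_camera('wrist')
cv2.imwrite('pics/w7.png',cv2.resize(im[230:380,240:400],None,fx=5,fy=4,interpolation=cv2.INTER_NEAREST))
```

```text
0.024 [[316.0, 267.0], [317.0, 308.0]] [[291.0, 241.0], [286.0, 244.0], [290.0, 244.0]]
0.034 [[316.0, 276.0], [317.0, 319.0]] [[291.0, 239.0], [285.0, 242.0], [290.0, 242.0]]
0.044 [[316.0, 285.0], [317.0, 330.0]] [[291.0, 237.0], [285.0, 240.0], [290.0, 240.0]]
0.054 [[316.0, 296.0], [318.0, 343.0]] [[291.0, 234.0], [285.0, 237.0], [290.0, 237.0]]
0.064 [[316.0, 308.0], [318.0, 358.0]] [[290.0, 232.0], [285.0, 235.0], [290.0, 235.0]]
```

View pics/w7.png

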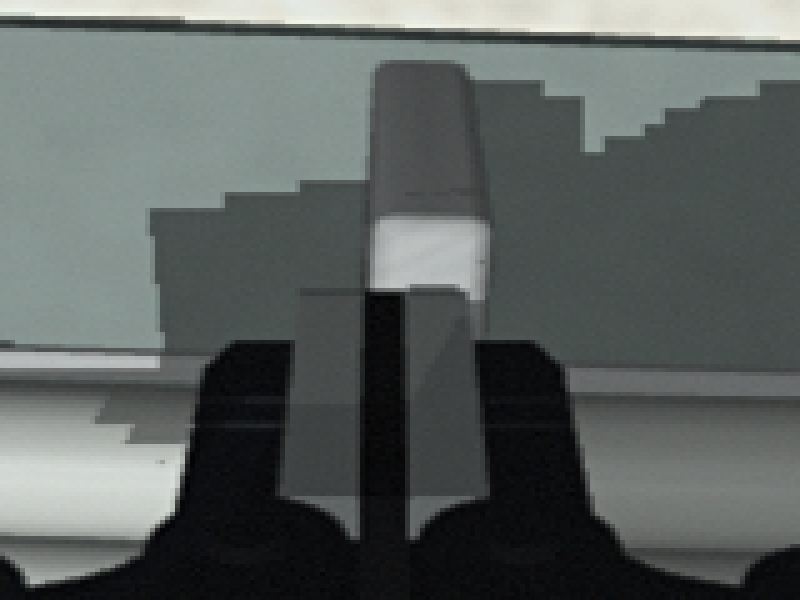

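The gap reads 0.0002 m. Both the scene view (tip at about (290,237)) and the wrist view (tip row 302) show the shut fingertips resting on top of the lug, at about z 0.054 while the TCP reads 0.024. So the real tips are about 30 mm behind the reported TCP. I'll open and re-check this before descending again.

Call:
drive_tool(
  moves=[
    [[-0.01, 0, 0, 0, 0, 0, 200], [-0.015, 0, 0, 0, 0, 0, 0], [-0.015, 0.002, 0, 0, 0, 0, 0], [-0.015, 0.003, 0, 0, 0, 0, 0], [-0.015, 0.003, 0, 0, 0, 0, 0]],
  ],
)

```text
clock: 5.78
tcp_pos: [0.4673, -0.2836, 0.0388]
orientation: [0.706, 0.014, 0.707, -0.013]
wrist_force: [0.7, 0.9, 0.9]
finger_gap: 0.0855
```

Run:
```python
from h import *
s=log(); print(s['clock'],s['tcp_pos'].round(4),s['finger_gap'],s['wrist_force'].round(1))
im=cams.read_camera('wrist'); im2=cams.read_camera('scene')
cv2.imwrite('pics/w8.png',np.hstack([cv2.resize(im[200:440,160:480],(400,300)),cv2.resize(im2[190:280,240:360],(400,300),interpolation=cv2.INTER_CUBIC)]))
```

```text
5.775 [ 0.4673 -0.2836  0.0388] 0.08553512437476407 [0.7 0.9 0.9]
```

View pics/w8.png

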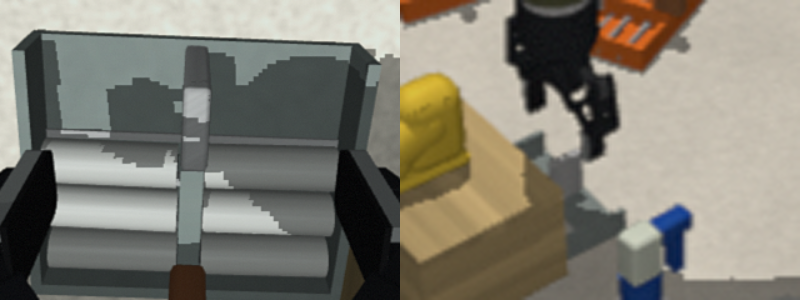

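Run:
```python
from h import *
for z in (.04,.05,.06,.07,.08,.09): print(z,proj('scene',[[.4673,-.2836+.048,z]]).round(1).tolist())
s=readout.get_state()
# lug centre from wrist: top front edge/rear edge in crop -> px
for (u,v) in [(197,88),(196,168)]:
    print(onplane('wrist',(160+u*.8,200+v*.8),.054,s).round(4))
print(onplane('wrist',(160+20*.8,200+45*.8),.028,s).round(4),onplane('wrist',(160+372*.8,200+60*.8),.028,s).round(4))
```

```text
0.04 [[298.1, 247.3]]
0.05 [[298.0, 244.9]]
0.06 [[297.9, 242.6]]
0.07 [[297.8, 240.2]]
0.08 [[297.7, 237.7]]
0.09 [[297.6, 235.3]]
[ 0.4515 -0.2828  0.054 ]
[ 0.4835 -0.2843  0.054 ]
[ 0.4419 -0.3517  0.028 ] [ 0.4534 -0.2134  0.028 ]
```

Call:
drive_tool(
  moves=[
    [[0.015, 0, 0, 0, 0, 0, 0], [0.03, 0, 0, 0, 0, 0, 0], [0.04, 0, 0, 0, 0, 0, 0], [0.046, 0, 0, 0, 0, 0, 0], [0.046, 0, 0, 0, 0, 0, 0]],
  ],
  squeeze=60,
)

```text
clock: 6.5
tcp_pos: [0.4669, -0.2834, -0.0078]
orientation: [0.706, 0.014, 0.708, -0.013]
wrist_force: [0.5, 0.4, -0.2]
finger_gap: 0.0854
```

Run:
```python
from h import *
s=log(); print(s['clock'],s['tcp_pos'].round(4),s['finger_gap'],s['wrist_force'].round(1))
im=cams.read_camera('wrist'); im2=cams.read_camera('scene')
cv2.imwrite('pics/w9.png',np.hstack([cv2.resize(im[200:440,160:480],(400,300)),cv2.resize(im2[190:280,240:360],(400,300),interpolation=cv2.INTER_CUBIC)]))
```

```text
6.5 [ 0.4669 -0.2834 -0.0078] 0.08540719428286996 [ 0.5  0.4 -0.2]
```

View pics/w9.png

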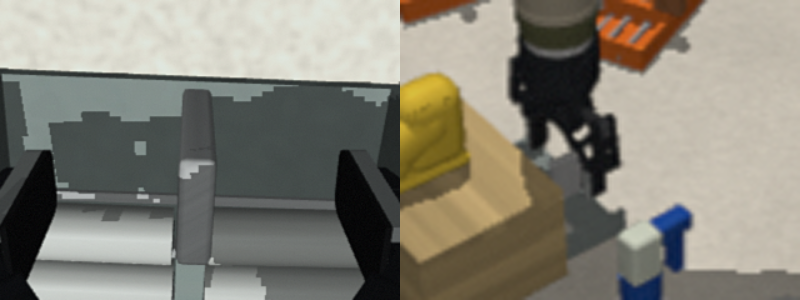

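Call:
drive_tool(
  moves=[
    [[0, 0, 0, 0, 0, 0, 120], [0, 0, 0, 0, 0, 0, 240], [0, 0, 0, 0, 0, 0, 255], [0, 0, 0, 0, 0, 0, 255], [0, 0, 0, 0, 0, 0, 255]],
  ],
  squeeze=60,
)

```text
clock: 7.22
tcp_pos: [0.4677, -0.2842, -0.0067]
orientation: [0.707, 0.014, 0.707, -0.013]
wrist_force: [-0.3, -0.2, 1.6]
finger_gap: 0.0089
```

Run:
```python
from h import *
s=log(); print(s['clock'],s['tcp_pos'].round(4),s['finger_gap'],s['wrist_force'].round(1))
print(tgt(s['tcp_pos']+np.array([-.14,.0045,0]),Rdown(np.radians(88))))
```

```text
7.225 [ 0.4677 -0.2842 -0.0067] 0.00894222917560669 [-0.3 -0.2  1.6]
(array([ 1.000e-04, -8.000e-04, -1.401e-01]), array([-0.0027, -0.0005, -0.0006]))
```

Call:
drive_tool(
  moves=[
    [[-0.0005, 0, -0.004, 0, 0, 0, 255], [-0.0005, 0, -0.014, 0, 0, 0, 255], [-0.0005, 0, -0.03, 0, 0, 0, 255], [-0.0005, 0, -0.05, 0, 0, 0, 255], [-0.0005, -0.001, -0.07, 0, 0, 0, 255]],
  ],
)

```text
clock: 7.85
tcp_pos: [0.3959, -0.2819, -0.0064]
orientation: [0.707, 0.014, 0.707, -0.013]
wrist_force: [1.6, 0.2, -4.8]
finger_gap: 0.0091
```

Call:
drive_tool(
  moves=[
    [[0, 0, -0.018, 0, 0, 0, 255], [0, 0, -0.038, 0, 0, 0, 255], [0, 0, -0.056, 0, 0, 0, 255], [0, 0, -0.068, 0, 0, 0, 255], [0, 0, -0.072, 0, 0, 0, 255]],
  ],
)

```text
clock: 8.48
tcp_pos: [0.323, -0.279, -0.0063]
orientation: [0.706, 0.014, 0.708, -0.013]
wrist_force: [1.1, 0.9, -4.8]
finger_gap: 0.0094
```

Run:
```python
from h import *
s=log(); print(s['clock'],s['tcp_pos'].round(4),s['finger_gap'],s['wrist_force'].round(1),s['joint_pos'].round(3))
im=cams.read_camera('wrist'); im2=cams.read_camera('scene')
cv2.imwrite('pics/w10.png',np.hstack([cv2.resize(im,(400,300)),cv2.resize(im2[150:285,210:390],(400,300),interpolation=cv2.INTER_CUBIC)]))
```

```text
8.475 [ 0.323  -0.279  -0.0063] 0.009416274170306261 [ 1.1  0.9 -4.8] [-0.901  0.218 -0.646  0.709 -0.    -0.862]
```

View pics/w10.png

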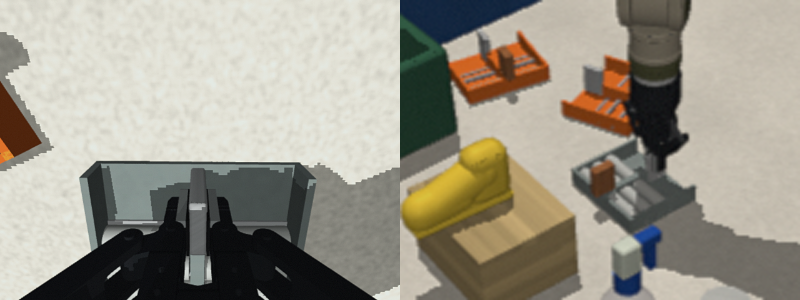

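Call:
drive_tool(
  moves=[
    [[0.001, 0, 0, 0, 0, 0, 255], [0.0015, 0, 0, 0, 0, 0, 255], [0.0015, 0, 0, 0, 0, 0, 150], [0.0015, 0, 0, 0, 0, 0, 0], [0.0015, 0, 0, 0, 0, 0, 0]],
  ],
)

```text
clock: 9.2
tcp_pos: [0.3231, -0.2791, -0.0079]
orientation: [0.706, 0.014, 0.708, -0.013]
wrist_force: [0.5, -0.1, -0.0]
finger_gap: 0.0632
```

Call:
drive_tool(
  moves=[
    [[0, 0, 0, 0, 0, 0, 0], [0, 0, 0, 0, 0, 0, 0], [-0.02, 0, 0, 0, 0, 0, 0], [-0.055, 0, 0, 0, 0, 0, 0], [-0.095, 0, 0, 0, 0, 0, 0]],
  ],
)

```text
clock: 9.82
tcp_pos: [0.3229, -0.2786, 0.0876]
orientation: [0.706, 0.014, 0.708, -0.013]
wrist_force: [0.9, -0.9, -0.1]
finger_gap: 0.0851
```

Run:
```python
from h import *
s=log(); print(s['clock'],s['tcp_pos'].round(4),s['finger_gap'],s['wrist_force'].round(1))
im=cams.read_camera('wrist');s=readout.get_state(); im2=cams.read_camera('top')
cv2.imwrite('pics/w11.png',im)
g=np.array([.42,-.2832,.078]);print(proj('wrist',g,s))
cv2.imwrite('pics/t11.png',cv2.resize(im2[200:330,310:450],None,fx=4,fy=4,interpolation=cv2.INTER_CUBIC))
```

```text
9.825 [ 0.3229 -0.2786  0.0876] 0.08513104629878751 [ 0.9 -0.9 -0.1]
[[319.52460754 421.03701657]]
```

View pics/w11.png

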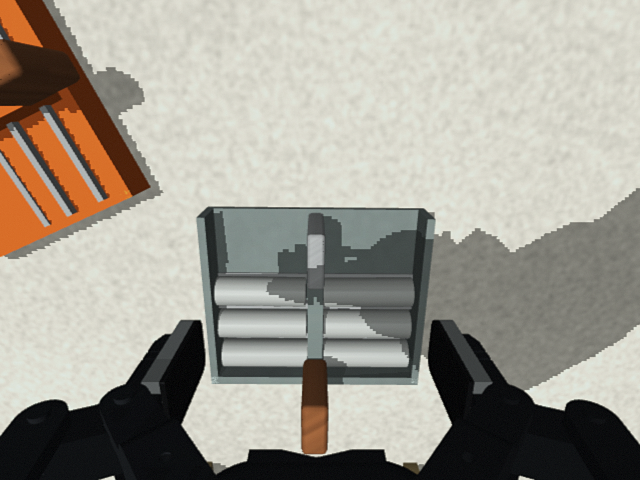

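View pics/t11.png

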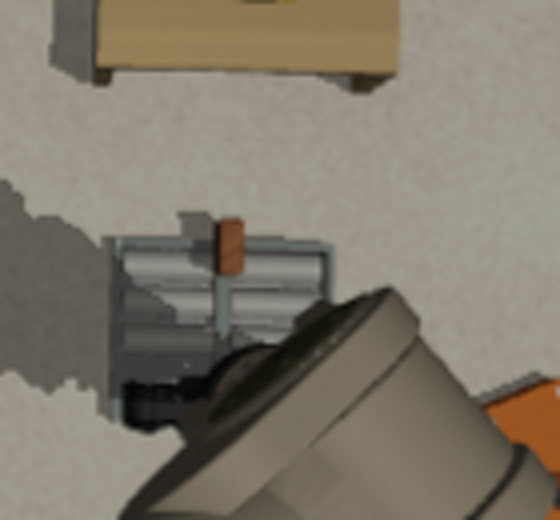

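Run:
```python
from h import *
s=readout.get_state()
print(onplane('top',(310+231/4,200+240/4),.078).round(4), onplane('wrist',(313.5,424),.078,s).round(4))
print(onplane('top',(310+219/4,200+218/4),.078).round(4),onplane('top',(310+243/4,200+274/4),.078).round(4))
g=[.419,-.285]
print(tgt([*g,.07],Rdown(np.radians(87.7)),s))
```

```text
[ 0.4228 -0.285   0.078 ] [ 0.4206 -0.2872  0.078 ]
[ 0.4369 -0.2778  0.078 ] [ 0.4012 -0.2919  0.078 ]
(array([0.0211, 0.0003, 0.0936]), array([0.002 , 0.0018, 0.0041]))
```

Call:
drive_tool(
  moves=[
    [[0, -0.001, 0.025, 0, 0, 0, 0], [0, -0.002, 0.05, 0.01, 0, 0, 0], [0, -0.003, 0.08, 0.02, 0, 0, 0], [0, -0.004, 0.098, 0.025, 0, 0, 0], [0.02, -0.004, 0.098, 0.025, 0, 0, 0]],
  ],
)

```text
clock: 10.55
tcp_pos: [0.4254, -0.2906, 0.0712]
orientation: [0.708, 0.02, 0.705, -0.024]
wrist_force: [0.2, -1.4, -0.9]
finger_gap: 0.0854
```

Run:
```python
from h import *
s=log(); print(s['clock'],s['tcp_pos'].round(4),s['finger_gap'],s['wrist_force'].round(1))
im=cams.read_camera('wrist');s=readout.get_state()
cv2.imwrite('pics/w12.png',im)
c=np.array([.421,-.286])
for g in [[.4212,-.286,.078],[.4392,-.2868,.078],[.4032,-.285,.078]]: print(proj('wrist',g,s))
```

```text
10.55 [ 0.4254 -0.2906  0.0712] 0.08543959272500981 [ 0.2 -1.4 -0.9]
[[321.98797602 294.50134229]]
[[322.48359717 328.85918268]]
[[321.91070288 257.79371424]]
```

View pics/w12.png

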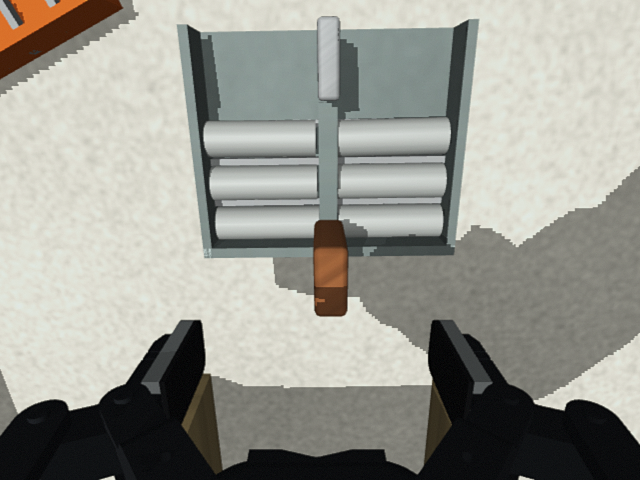

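Run:
```python
from h import *
s=readout.get_state(); im=cams.read_camera('wrist')
s2=readout.get_state(); print(s['clock'],s['tcp_pos'].round(4),s2['tcp_pos'].round(4),Rq(s['orientation']).as_matrix().round(3).tolist())
cv2.imwrite('pics/w13.png',im[0:330])
for uv,z in [((331,248),.078),((331,315),.078),((328,17),.054),((328,98),.054)]: print(onplane('wrist',uv,z,s).round(4))
```

```text
10.6 [ 0.4228 -0.2886  0.0678] [ 0.4219 -0.288   0.0685] [[-0.0, 0.062, 0.998], [-0.002, 0.998, -0.062], [-1.0, -0.002, -0.0]]
[ 0.3988 -0.2808  0.078 ]
[ 0.432  -0.2824  0.078 ]
[ 0.305  -0.2765  0.054 ]
[ 0.3368 -0.2782  0.054 ]
```

View pics/w13.png

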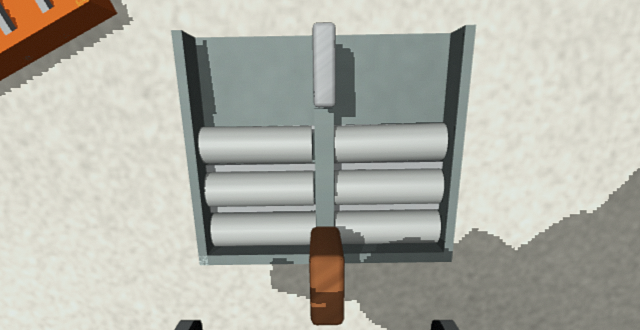

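Call:
drive_tool(
  moves=[
    [[0.01, 0.004, -0.002, 0, 0, 0, 0], [0.025, 0.005, -0.002, 0, 0, 0, 0], [0.04, 0.005, -0.002, 0, 0, 0, 0], [0.052, 0.005, -0.002, 0, 0, 0, 0], [0.0565, 0.005, -0.002, 0, 0, 0, 0]],
  ],
  squeeze=110,
)

```text
clock: 11.28
tcp_pos: [0.4196, -0.2826, 0.0109]
orientation: [0.706, 0.022, 0.708, -0.022]
wrist_force: [0.0, 0.4, 0.8]
finger_gap: 0.0851
```

Run:
```python
from h import *
s=log(); print(s['clock'],s['tcp_pos'].round(4),s['finger_gap'],s['wrist_force'].round(1))
im=cams.read_camera('wrist');im2=cams.read_camera('scene')
cv2.imwrite('pics/w14.png',np.hstack([cv2.resize(im,(400,300)),cv2.resize(im2[150:285,210:390],(400,300),interpolation=cv2.INTER_CUBIC)]))
```

```text
11.275 [ 0.4196 -0.2826  0.0109] 0.08514205170666068 [0.  0.4 0.8]
```

View pics/w14.png

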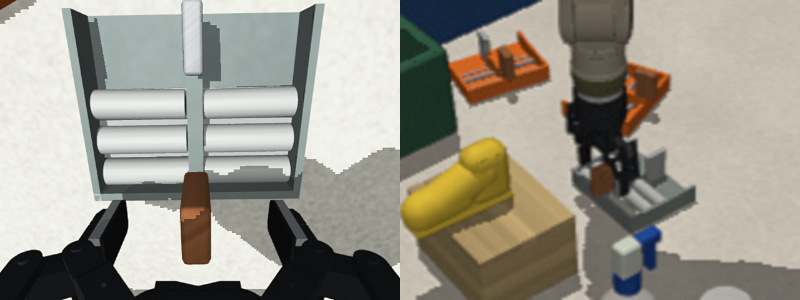

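Call:
drive_tool(
  moves=[
    [[0, 0, 0, 0, 0, 0, 120], [0, 0, 0, 0, 0, 0, 220], [0, 0, 0, 0, 0, 0, 255], [0, 0, 0, 0, 0, 0, 255], [0, 0, 0, 0, 0, 0, 255]],
  ],
  squeeze=110,
)

```text
clock: 12.0
tcp_pos: [0.4202, -0.2833, 0.0119]
orientation: [0.706, 0.022, 0.707, -0.023]
wrist_force: [-0.9, -1.7, 5.0]
finger_gap: 0.0145
```

Run:
```python
from h import *
s=log(); print(s['clock'],s['tcp_pos'].round(4),s['finger_gap'],s['wrist_force'].round(1))
im=cams.read_camera('wrist');im2=cams.read_camera('scene')
cv2.imwrite('pics/w15.png',np.hstack([cv2.resize(im,(400,300)),cv2.resize(im2[150:285,210:390],(400,300),interpolation=cv2.INTER_CUBIC)]))
```

```text
12.0 [ 0.4202 -0.2833  0.0119] 0.014454506009716709 [-0.9 -1.7  5. ]
```

View pics/w15.png

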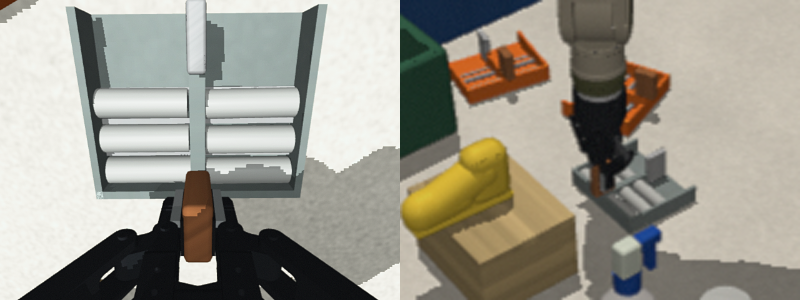

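Call:
drive_tool(
  moves=[
    [[-0.003, 0, 0, 0, 0, 0, 255], [-0.01, 0, 0, 0, 0.02, 0, 255], [-0.02, 0, 0, 0, 0.05, 0, 255], [-0.03, 0, 0, 0, 0.08, 0, 255], [-0.035, 0, 0, 0, 0.08, 0, 255]],
  ],
  squeeze=110,
)

```text
clock: 12.72
tcp_pos: [0.4203, -0.2826, 0.0463]
orientation: [0.677, 0.023, 0.735, -0.021]
wrist_force: [-0.2, -0.8, -6.6]
finger_gap: 0.0147
```

Run:
```python
from h import *
s=log(); print(s['clock'],s['tcp_pos'].round(4),s['finger_gap'],s['wrist_force'].round(1),s['ft_torque'].round(2),s['joint_pos'].round(3))
im=cams.read_camera('wrist');im2=cams.read_camera('scene')
cv2.imwrite('pics/w16.png',np.hstack([cv2.resize(im,(400,300)),cv2.resize(im2[150:285,210:390],(400,300),interpolation=cv2.INTER_CUBIC)]))
# fit kinematics
import json
from scipy.optimize import least_squares
L=[json.loads(l) for l in open('log.txt')]
Q=np.array([l[0] for l in L]);P=np.array([l[1] for l in L]);O=[Rq(l[2]).as_matrix() for l in L]
def ax(i,t): return Rn.from_euler(i,t).as_matrix()
for q,R in zip(Q[::4],O[::4]):
    pit=q[1]-q[2]+q[3]
    print(q.round(2), pit.round(3), (ax('z',-q[0])@R).round(2).tolist())
np.savez('kin.npz',Q=Q,P=P,O=np.array(O))
```

```text
12.725 [ 0.4203 -0.2826  0.0463] 0.014693697011989332 [-0.2 -0.8 -6.6] [-0.02 -0.45 -0.03] [-0.718  0.344 -0.312  0.98  -0.05  -0.654]
[-1.49  0.31  0.05  1.3  -0.    1.43] 1.571 [[0.0, 0.99, 0.14], [-0.0, 0.14, -0.99], [-1.0, 0.0, 0.0]]
[-0.7   0.35 -0.29  0.93  0.   -0.66] 1.573 [[-0.0, -0.61, 0.79], [0.0, 0.79, 0.61], [-1.0, 0.0, -0.0]]
[-0.69  0.41 -0.35  0.8   0.   -0.66] 1.572 [[-0.0, -0.61, 0.79], [0.0, 0.79, 0.61], [-1.0, 0.0, -0.0]]
[-0.75  0.33 -0.44  0.81 -0.   -0.69] 1.573 [[-0.0, -0.63, 0.77], [-0.0, 0.77, 0.63], [-1.0, -0.0, -0.0]]
```

View pics/w16.png

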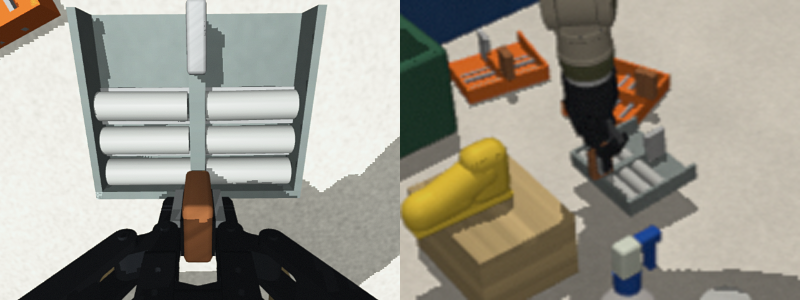

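```bash
cat >> h.py <<'E'
GX,GZ=.046,.012
def trayR(h,tilt):
    """h: heading of tray +x (rad), tilt: nose down +"""
    d=np.array([np.cos(h),np.sin(h),0]); z=np.array([0,0,1.])
    xt=np.cos(tilt)*d+np.sin(tilt)*z; zt=-np.sin(tilt)*d+np.cos(tilt)*z
    return np.column_stack([xt,np.cross(zt,xt),zt])
def tcp_of(R,ref,refpt):
    """tray point refpt (tray frame) at world ref"""
    T=np.asarray(ref)+R@(np.array([GX,0,GZ])-np.array(refpt))
    return T,np.column_stack([-R[:,2],R[:,1],R[:,0]])
def traypose(s):
    Rt=Rq(s['orientation']).as_matrix(); R=np.column_stack([Rt[:,2],Rt[:,1],-Rt[:,0]])
    o=s['tcp_pos']-R@np.array([GX,0,GZ]); return o,R,np.degrees(np.arctan2(R[1,0],R[0,0])),np.degrees(np.arcsin(R[2,0]))
def show(T,RR,s=None,fr=(.1,.3,.55,.8,1)):
    sh,tu=tgt(T,RR,s); print('TCP',np.round(T,3),'shift',sh,'turn',tu)
    for f in fr: print((sh*f).round(4).tolist(),(tu*f).round(3).tolist())
E
python3 - <<'E'
from h import *
s=readout.get_state(); o,R,h,t=traypose(s); print(o.round(3),h,t)
d=np.radians
print('a');show(np.array([.40,-.2,.16]),tcp_of(trayR(d(-10),d(-5)),[0,0,0],[0,0,0])[1])
E
```

```text
[ 0.373 -0.28   0.038] -3.594844277994804 -4.682265851078829
a
TCP [ 0.4  -0.2   0.16] shift [-0.1111  0.0814 -0.0344] turn [0.1114 0.0056 0.0102]
[-0.0111, 0.0081, -0.0034] [0.011, 0.001, 0.001]
[-0.0333, 0.0244, -0.0103] [0.033, 0.002, 0.003]
[-0.0611, 0.0448, -0.0189] [0.061, 0.003, 0.006]
[-0.0889, 0.0651, -0.0275] [0.089, 0.004, 0.008]
[-0.1111, 0.0814, -0.0344] [0.111, 0.006, 0.01]
```

Call:
drive_tool(
  moves=[
    [[-0.012, 0.002, -0.001, 0, 0, 0, 255], [-0.034, 0.015, -0.006, 0.02, 0, 0, 255], [-0.06, 0.036, -0.015, 0.05, 0.003, 0.003, 255], [-0.088, 0.058, -0.025, 0.08, 0.005, 0.006, 255], [-0.112, 0.081, -0.034, 0.11, 0.006, 0.01, 255]],
  ],
)

```text
clock: 13.45
tcp_pos: [0.4, -0.1995, 0.1623]
orientation: [0.673, 0.064, 0.734, -0.059]
wrist_force: [1.3, -1.1, -5.7]
finger_gap: 0.0144
```

Run:
```python
from h import *
s=log(); o,R,h,t=traypose(s); print(s['clock'],s['tcp_pos'].round(3),o.round(3),h,t,s['finger_gap'],s['joint_pos'].round(3))
d=np.radians
show(np.array([.40,-.06,.16]),tcp_of(trayR(d(-35),d(-6)),[0,0,0],[0,0,0])[1],s,fr=(.2,.4,.6,.8,1))
```

```text
13.45 [ 0.4   -0.2    0.162] [ 0.354 -0.191  0.154] -10.00386890276461 -4.9849597422724425 0.01443326601187222 [-0.615  0.158 -0.257  1.235 -0.037 -0.439]
TCP [ 0.4  -0.06  0.16] shift [ 0.0044  0.1374 -0.0239] turn [0.4343 0.0175 0.0419]
[0.0009, 0.0275, -0.0048] [0.087, 0.004, 0.008]
[0.0018, 0.055, -0.0096] [0.174, 0.007, 0.017]
[0.0026, 0.0824, -0.0143] [0.261, 0.01, 0.025]
[0.0035, 0.1099, -0.0191] [0.347, 0.014, 0.034]
[0.0044, 0.1374, -0.0239] [0.434, 0.018, 0.042]
```

Call:
drive_tool(
  moves=[
    [[0.001, 0.027, -0.005, 0.087, 0.004, 0.008, 255], [0.002, 0.055, -0.01, 0.174, 0.007, 0.017, 255], [0.003, 0.082, -0.014, 0.261, 0.01, 0.025, 255], [0.003, 0.11, -0.019, 0.347, 0.014, 0.034, 255], [0.004, 0.137, -0.024, 0.434, 0.018, 0.042, 255]],
  ],
)

```text
clock: 14.08
tcp_pos: [0.3994, -0.0595, 0.1608]
orientation: [0.638, 0.224, 0.708, -0.202]
wrist_force: [1.1, -0.3, -4.8]
finger_gap: 0.0146
```

Run:
```python
from h import *
s=log(); o,R,h,t=traypose(s); print(s['clock'],s['tcp_pos'].round(3),o.round(3),h,t,s['finger_gap'],s['joint_pos'].round(3))
d=np.radians
show(np.array([.42,.07,.165]),tcp_of(trayR(d(-60),d(-6)),[0,0,0],[0,0,0])[1],s,fr=(.2,.4,.6,.8,1))
```

```text
14.075 [ 0.399 -0.06   0.161] [ 0.361 -0.032  0.154] -35.16234565867521 -5.9966629738082196 0.014567661234159096 [-0.368  0.09  -0.342  1.241  0.025  0.244]
TCP [0.42  0.07  0.165] shift [ 0.0019  0.1178 -0.0579] turn [4.311e-01 1.000e-04 4.550e-02]
[0.0004, 0.0236, -0.0116] [0.086, 0.0, 0.009]
[0.0008, 0.0471, -0.0232] [0.172, 0.0, 0.018]
[0.0011, 0.0707, -0.0347] [0.259, 0.0, 0.027]
[0.0015, 0.0942, -0.0463] [0.345, 0.0, 0.036]
[0.0019, 0.1178, -0.0579] [0.431, 0.0, 0.046]
```

Call:
drive_tool(
  moves=[
    [[0, 0.024, -0.012, 0.086, 0, 0.009, 255], [0.001, 0.047, -0.023, 0.172, 0, 0.018, 255], [0.001, 0.071, -0.035, 0.259, 0, 0.027, 255], [0.0015, 0.096, -0.047, 0.345, 0, 0.036, 255], [0.002, 0.118, -0.058, 0.431, 0, 0.046, 255]],
  ],
)

```text
clock: 14.7
tcp_pos: [0.4195, 0.0709, 0.1653]
orientation: [0.579, 0.372, 0.643, -0.335]
wrist_force: [0.8, 0.4, -5.9]
finger_gap: 0.0146
```

Run:
```python
from h import *
s=log(); o,R,h,t=traypose(s); print(s['clock'],s['tcp_pos'].round(3),o.round(3),h,t,s['finger_gap'],s['joint_pos'].round(3))
d=np.radians
# hover at pan front: flat, nose at scale y -30
C=np.array([.630,.224]);a=d(11.6);X=np.array([np.cos(a),np.sin(a)]);Y=np.array([-np.sin(a),np.cos(a)])
N=C-.04*Y; T,RR=tcp_of(trayR(d(-78.4),d(-5)),[*N,.15],[-.07,0,0]); print('hover',T)
show(np.array([.47,.098,.165]),tcp_of(trayR(d(-78.4),d(-6)),[0,0,0],[0,0,0])[1],s,fr=(.2,.4,.6,.8,1))
im=cams.read_camera('scene'); cv2.imwrite('pics/s17.png',im)
```

```text
14.7 [0.419 0.071 0.165] [0.396 0.112 0.158] -60.14841762875238 -5.952066269932857 0.014566909365724443 [-0.089  0.083 -0.337  1.211  0.085  0.958]
hover [0.6614897  0.07059415 0.15184427]
TCP [0.47  0.098 0.165] shift [0.0001 0.0573 0.0017] turn [0.3168 0.0008 0.033 ]
[0.0, 0.0115, 0.0003] [0.063, 0.0, 0.007]
[0.0, 0.0229, 0.0007] [0.127, 0.0, 0.013]
[0.0001, 0.0344, 0.001] [0.19, 0.0, 0.02]
[0.0001, 0.0458, 0.0014] [0.253, 0.001, 0.026]
[0.0001, 0.0573, 0.0017] [0.317, 0.001, 0.033]
```

View pics/s17.png

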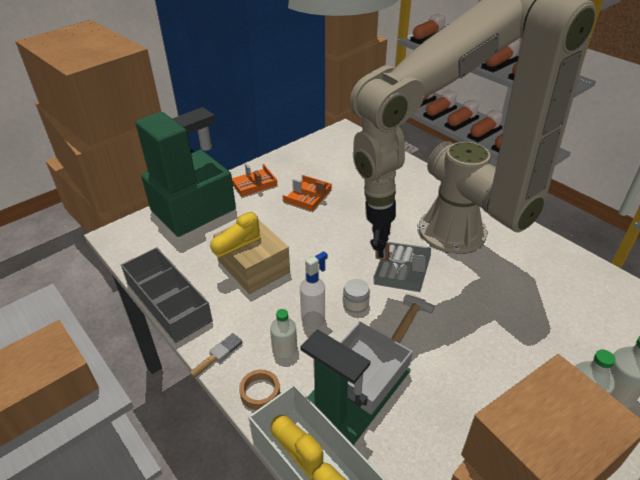

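Run:
```python
from h import *
s=readout.get_state()
d=np.radians
C=np.array([.630,.224]);a=d(11.6);Y=np.array([-np.sin(a),np.cos(a)])
N=C+.01*Y; T,RR=tcp_of(trayR(d(-78.4),d(-5)),[*N,.155],[-.07,0,0]); print('hover',T)
show(np.array([.49,.12,.165]),RR,s,fr=(.2,.4,.6,.8,1))
```

```text
hover [0.6514358  0.11957292 0.15684427]
TCP [0.49  0.12  0.165] shift [ 0.0013  0.0842 -0.0055] turn [ 0.3159 -0.019   0.0284]
[0.0003, 0.0168, -0.0011] [0.063, -0.004, 0.006]
[0.0005, 0.0337, -0.0022] [0.126, -0.008, 0.011]
[0.0008, 0.0505, -0.0033] [0.19, -0.011, 0.017]
[0.001, 0.0674, -0.0044] [0.253, -0.015, 0.023]
[0.0013, 0.0842, -0.0055] [0.316, -0.019, 0.028]
```

Call:
drive_tool(
  moves=[
    [[0, 0.017, -0.001, 0.063, -0.004, 0.006, 255], [0.0005, 0.034, -0.002, 0.126, -0.008, 0.011, 255], [0.001, 0.051, -0.003, 0.19, -0.011, 0.017, 255], [0.001, 0.067, -0.004, 0.253, -0.015, 0.023, 255], [0.001, 0.084, -0.0055, 0.316, -0.019, 0.028, 255]],
  ],
)

```text
clock: 15.38
tcp_pos: [0.4892, 0.1195, 0.1654]
orientation: [0.523, 0.466, 0.571, -0.428]
wrist_force: [0.9, 0.0, -5.5]
finger_gap: 0.015
```

Run:
```python
from h import *
s=log(); o,R,h,t=traypose(s); print(s['clock'],s['tcp_pos'].round(3),o.round(3),h,t,s['finger_gap'],s['joint_pos'].round(3))
d=np.radians
C=np.array([.630,.224]);a=d(11.6);Y=np.array([-np.sin(a),np.cos(a)])
N=C+.01*Y; T,RR=tcp_of(trayR(d(-78.4),d(-5)),[*N,.155],[-.07,0,0]); print('hover',T)
show(T,RR,s,fr=(.2,.4,.6,.8,1))
```

```text
15.375 [0.489 0.12  0.165] [0.48  0.165 0.157] -78.52803338400298 -4.932624432701178 0.015014675131933868 [ 0.024  0.195 -0.202  1.19   0.084  1.394]
hover [0.6514358  0.11957292 0.15684427]
TCP [0.651 0.12  0.157] shift [0.0055 0.159  0.0328] turn [-0.0022  0.0012  0.0015]
[0.0011, 0.0318, 0.0066] [-0.0, 0.0, 0.0]
[0.0022, 0.0636, 0.0131] [-0.001, 0.0, 0.001]
[0.0033, 0.0954, 0.0197] [-0.001, 0.001, 0.001]
[0.0044, 0.1272, 0.0262] [-0.002, 0.001, 0.001]
[0.0055, 0.159, 0.0328] [-0.002, 0.001, 0.002]
```

Call:
drive_tool(
  moves=[
    [[0.001, 0.02, 0.004, 0, 0, 0, 255], [0.002, 0.05, 0.01, 0, 0, 0, 255], [0.003, 0.085, 0.017, 0, 0, 0, 255], [0.004, 0.12, 0.025, 0, 0, 0, 255], [0.0055, 0.145, 0.03, 0, 0, 0, 255]],
  ],
)

```text
clock: 16.0
tcp_pos: [0.6379, 0.1188, 0.1567]
orientation: [0.523, 0.465, 0.571, -0.429]
wrist_force: [0.5, 0.7, -6.9]
finger_gap: 0.0146
```

Run:
```python
from h import *
s=log(); o,R,h,t=traypose(s); print(s['clock'],s['tcp_pos'].round(3),o.round(3),h,t,s['finger_gap'],s['joint_pos'].round(3))
im=cams.read_camera('scene'); im2=cams.read_camera('top'); im3=cams.read_camera('wrist')
cv2.imwrite('pics/s18.png',np.hstack([im[200:460,230:490],im2[60:320,60:320],im3[::2,::2][:240,:].copy() if 0 else cv2.resize(im3,(260,260))]))
d=np.radians
C=np.array([.630,.224]);a=d(11.6);Y=np.array([-np.sin(a),np.cos(a)])
for y,z,t in [(.01,.15,10),(0,.14,22),(-.01,.125,32),(-.015,.12,42)]:
  N=C+y*Y; T,RR=tcp_of(trayR(d(-78.4),d(t)),[*N,z],[-.07,0,0]); sh,tu=tgt(T,RR,s); print(y,z,t,T.round(3),sh,tu)
```

```text
16.0 [0.638 0.119 0.157] [0.629 0.165 0.149] -78.53967106841323 -4.8766350328717065 0.0146245900437894 [0.018 0.482 0.186 1.292 0.083 1.388]
0.01 0.15 10 [0.651 0.124 0.182] [-0.025   0.0134 -0.0047] [-0.0021 -0.2596  0.0028]
0 0.14 22 [0.651 0.123 0.195] [-0.0376  0.0133 -0.0048] [-0.0018 -0.4691  0.003 ]
-0.01 0.125 32 [0.651 0.124 0.197] [-0.0396  0.0133 -0.0061] [-0.0016 -0.6436  0.0032]
-0.015 0.12 42 [0.649 0.133 0.207] [-0.0487  0.0133 -0.0157] [-0.0013 -0.8182  0.0033]
```

View pics/s18.png

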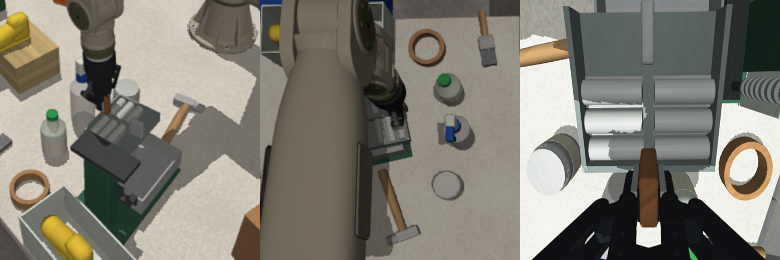

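Call:
drive_tool(
  moves=[
    [[-0.006, 0.003, -0.001, 0, -0.06, 0, 255], [-0.016, 0.006, -0.003, 0, -0.16, 0, 255], [-0.025, 0.009, -0.005, 0, -0.26, 0, 255], [-0.031, 0.01, -0.005, 0, -0.34, 0, 255], [-0.035, 0.01, -0.005, 0, -0.4, 0, 255]],
  ],
)

```text
clock: 16.77
tcp_pos: [0.6452, 0.1234, 0.1918]
orientation: [0.626, 0.37, 0.456, -0.513]
wrist_force: [0.9, 0.0, -6.2]
finger_gap: 0.0153
```

Run:
```python
from h import *
s=log(); o,R,h,t=traypose(s); print(s['clock'],s['tcp_pos'].round(3),o.round(3),h,t,s['finger_gap'],s['joint_pos'].round(3))
n=o+R@[-.07,0,0]; d=np.radians
C=np.array([.630,.224]);a=d(11.6);X=np.array([np.cos(a),np.sin(a)]);Y=np.array([-np.sin(a),np.cos(a)])
print('nose scale',(n[:2]-C)@X,(n[:2]-C)@Y,n[2])
im=cams.read_camera('scene'); im3=cams.read_camera('wrist')
cv2.imwrite('pics/s19.png',np.hstack([im[200:460,230:490],cv2.resize(im3,(347,260))]))
for y,z,t in [(-.005,.128,25),(-.01,.12,30),(-.014,.115,35),(-.018,.115,42)]:
  N=C+y*Y-.004*X; T,RR=tcp_of(trayR(d(-78.4),d(t)),[*N,z],[-.07,0,0]); sh,tu=tgt(T,RR,s); print(y,z,t,T.round(3),sh,tu)
```

```text
16.775 [0.645 0.123 0.192] [0.637 0.163 0.166] -78.37066805594955 18.077322444575277 0.015343819241023479 [ 0.223  0.505  0.271  1.349 -0.315  1.594]
nose scale -0.005475157313733999 0.004952689150798012 0.1444033615922883
-0.005 0.128 25 [0.647 0.12  0.188] [0.0048 0.0014 0.0021] [ 0.0008 -0.1208  0.005 ]
-0.01 0.12 30 [0.647 0.121 0.188] [0.0041 0.0014 0.0017] [ 0.001  -0.2081  0.005 ]
-0.014 0.115 35 [0.647 0.123 0.191] [0.0006 0.0014 0.0004] [ 0.0012 -0.2954  0.005 ]
-0.018 0.115 42 [0.645 0.129 0.202] [-0.0109  0.0013 -0.0021] [ 0.0015 -0.4175  0.0049]
```

View pics/s19.png

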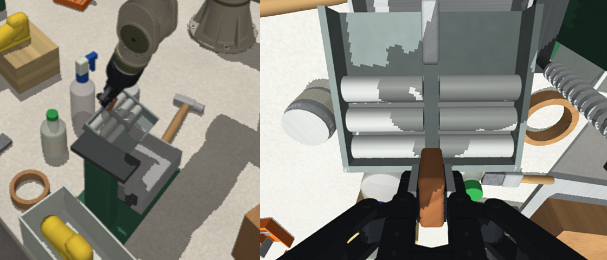

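Call:
drive_tool(
  moves=[
    [[0.003, 0, 0.001, 0, -0.06, 0.001, 255], [0.005, 0, 0.002, 0, -0.12, 0.002, 255], [0.005, 0, 0.002, 0, -0.17, 0.003, 255], [0.004, 0, 0.001, 0, -0.22, 0.004, 255], [0.002, 0, 0.001, 0, -0.26, 0.004, 255]],
  ],
)

```text
clock: 17.5
tcp_pos: [0.6441, 0.1227, 0.1891]
orientation: [0.68, 0.301, 0.372, -0.555]
wrist_force: [0.8, 0.1, -6.5]
finger_gap: 0.0146
```

Run:
```python
from h import *
s=log(); o,R,h,t=traypose(s); print(s['clock'],s['tcp_pos'].round(3),o.round(3),h,t,s['finger_gap'],s['joint_pos'].round(3),s['wrist_force'].round(1))
n=o+R@[-.07,0,0]; d=np.radians
C=np.array([.630,.224]);a=d(11.6);X=np.array([np.cos(a),np.sin(a)]);Y=np.array([-np.sin(a),np.cos(a)])
print('nose scale',(n[:2]-C)@X,(n[:2]-C)@Y,n[2])
im=cams.read_camera('scene'); im3=cams.read_camera('wrist')
cv2.imwrite('pics/s20.png',np.hstack([im[200:460,230:490],cv2.resize(im3,(347,260))]))
for y,z,t in [(-.014,.115,37),(-.018,.115,42),(-.018,.115,46)]:
  N=C+y*Y-.004*X; T,RR=tcp_of(trayR(d(-78.4),d(t)),[*N,z],[-.07,0,0]); sh,tu=tgt(T,RR,s); print(y,z,t,T.round(3),sh,tu)
```

```text
17.5 [0.644 0.123 0.189] [0.637 0.154 0.154] -78.16841943498099 32.769222339626374 0.014557144658287731 [ 0.337  0.565  0.273  1.368 -0.566  1.728] [ 0.8  0.1 -6.5]
nose scale -0.006939283958879374 -0.011044105720069168 0.11618355472912316
-0.014 0.115 37 [0.646 0.126 0.194] [-0.0059  0.0025  0.0007] [ 0.0035 -0.0738  0.0025]
-0.018 0.115 42 [0.645 0.129 0.202] [-0.0137  0.0025  0.0018] [ 0.0036 -0.1611  0.0023]
-0.018 0.115 46 [0.644 0.135 0.207] [-0.0215  0.0025 -0.0006] [ 0.0037 -0.2309  0.0022]
```

View pics/s20.png

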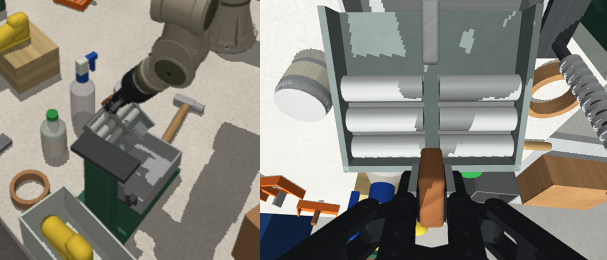

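Call:
drive_tool(
  moves=[
    [[-0.002, 0.001, 0, 0.001, -0.025, 0, 255], [-0.004, 0.002, 0, 0.002, -0.05, 0, 255], [-0.006, 0.002, 0.001, 0.003, -0.075, 0, 255], [-0.008, 0.002, 0.001, 0.003, -0.1, 0, 255], [-0.01, 0.002, 0.001, 0.003, -0.12, 0, 255]],
  ],
)

```text
clock: 18.23
tcp_pos: [0.6451, 0.1286, 0.1975]
orientation: [0.701, 0.268, 0.33, -0.572]
wrist_force: [-0.3, 0.3, -5.0]
finger_gap: 0.0147
```

Run:
```python
from h import *
s=log(); o,R,h,t=traypose(s); print(s['clock'],o.round(3),h,t,s['finger_gap'],s['wrist_force'].round(1))
im=cams.read_camera('scene'); im3=cams.read_camera('wrist')
cv2.imwrite('pics/s21.png',np.hstack([im[200:460,230:490],cv2.resize(im3,(347,260))]))
```

```text
18.225 [0.639 0.156 0.159] -78.22704577266693 39.666664965179166 0.01473155215006312 [-0.3  0.3 -5. ]
```

View pics/s21.png

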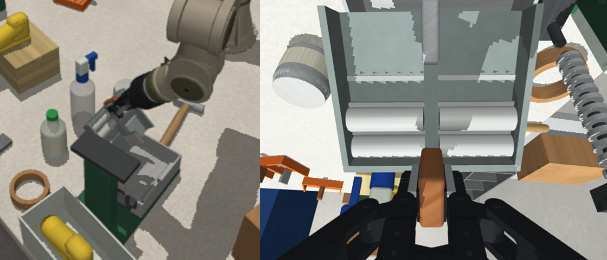

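Call:
drive_tool(
  moves=[
    [[0, 0, 0, 0, 0.01, 0, 255], [-0.003, 0, 0, 0, 0.04, 0, 255], [-0.006, 0, 0, 0, 0.1, 0, 255], [-0.008, 0, 0, 0, 0.18, 0, 255], [-0.01, 0, 0, 0, 0.28, 0, 255]],
  ],
)

```text
clock: 18.95
tcp_pos: [0.6437, 0.1353, 0.2056]
orientation: [0.648, 0.346, 0.427, -0.528]
wrist_force: [0.9, 0.7, -5.1]
finger_gap: 0.0149
```

Run:
```python
from h import *
s=log(); o,R,h,t=traypose(s); print(s['clock'],s['tcp_pos'],o.round(3),h,t,s['finger_gap'],s['wrist_force'].round(1))
im=cams.read_camera('scene'); im3=cams.read_camera('wrist')
cv2.imwrite('pics/s22.png',np.hstack([cv2.resize(im[290:430,300:440],(400,400),interpolation=cv2.INTER_CUBIC),cv2.resize(im3,(400,400))]))
d=np.radians
C=np.array([.630,.224]);a=d(11.6);X=np.array([np.cos(a),np.sin(a)]);Y=np.array([-np.sin(a),np.cos(a)])
N=C+.01*Y-.004*X; T,RR=tcp_of(trayR(d(-78.4),d(-4)),[*N,.15],[-.07,0,0]); show(T,RR,s,fr=(.2,.4,.6,.8,1))
```

```text
18.95 [0.64372584 0.13534891 0.20555118] [0.636 0.172 0.176] -78.22299053093576 23.390315605434793 0.014894921994792091 [ 0.9  0.7 -5.1]
TCP [0.648 0.119 0.154] shift [ 0.0542  0.0005 -0.005 ] turn [0.0023 0.4781 0.0026]
[0.0108, 0.0001, -0.001] [0.0, 0.096, 0.001]
[0.0217, 0.0002, -0.002] [0.001, 0.191, 0.001]
[0.0325, 0.0003, -0.003] [0.001, 0.287, 0.002]
[0.0434, 0.0004, -0.004] [0.002, 0.382, 0.002]
[0.0542, 0.0005, -0.005] [0.002, 0.478, 0.003]
```

View pics/s22.png

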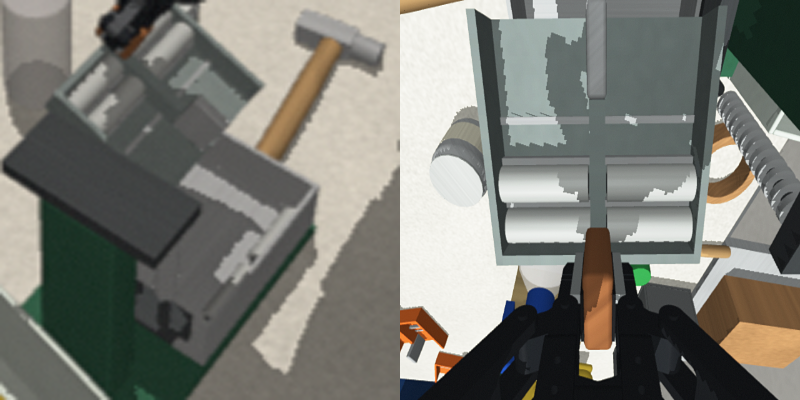

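Call:
drive_tool(
  moves=[
    [[0.005, 0, -0.001, 0, 0.07, 0, 255], [0.01, 0, -0.002, 0, 0.17, 0, 255], [0.016, 0, -0.003, 0.001, 0.28, 0.001, 255], [0.02, 0, -0.004, 0.002, 0.39, 0.002, 255], [0.024, 0, -0.005, 0.002, 0.48, 0.003, 255]],
  ],
)

```text
clock: 19.68
tcp_pos: [0.6459, 0.127, 0.184]
orientation: [0.529, 0.464, 0.564, -0.431]
wrist_force: [0.1, 0.5, -5.7]
finger_gap: 0.0149
```

Run:
```python
from h import *
s=log(); o,R,h,t=traypose(s); print(s['clock'],s['tcp_pos'].round(3),o.round(3),h,t,s['finger_gap'],s['wrist_force'].round(1))
_,RR=tcp_of(trayR(np.radians(-78.4),np.radians(-4)),[0,0,0],[0,0,0])
show(np.array([.49,.12,.165]),RR,s,fr=(.15,.4,.65,.88,1))
```

```text
19.675 [0.646 0.127 0.184] [0.637 0.173 0.175] -78.61479048961961 -3.9010037741776027 0.014923611736070581 [ 0.1  0.5 -5.7]
TCP [0.49  0.12  0.165] shift [ 0.0199 -0.1543 -0.0226] turn [-0.0037  0.0017 -0.0044]
[0.003, -0.0231, -0.0034] [-0.001, 0.0, -0.001]
[0.008, -0.0617, -0.009] [-0.001, 0.001, -0.002]
[0.0129, -0.1003, -0.0147] [-0.002, 0.001, -0.003]
[0.0175, -0.1358, -0.0199] [-0.003, 0.001, -0.004]
[0.0199, -0.1543, -0.0226] [-0.004, 0.002, -0.004]
```

Call:
drive_tool(
  moves=[
    [[0.002, -0.02, -0.003, 0, 0, 0, 255], [0.007, -0.055, -0.008, 0, 0, 0, 255], [0.012, -0.095, -0.014, 0, 0, 0, 255], [0.017, -0.13, -0.019, 0, 0, 0, 255], [0.02, -0.154, -0.022, 0, 0, 0, 255]],
  ],
)

```text
clock: 20.3
tcp_pos: [0.488, 0.1187, 0.1645]
orientation: [0.53, 0.463, 0.564, -0.433]
wrist_force: [0.5, 0.4, -5.1]
finger_gap: 0.0145
```

Run:
```python
from h import *
s=log(); o,R,h,t=traypose(s); print(s['clock'],s['tcp_pos'].round(3),o.round(3),h,t,s['finger_gap'],s['wrist_force'].round(1))
im=cams.read_camera('scene');im2=cams.read_camera('top')
cv2.imwrite('pics/s23.png',np.hstack([cv2.resize(im[270:430,280:440],(400,400),interpolation=cv2.INTER_CUBIC),cv2.resize(im2[60:260,80:280],(400,400))]))
```

```text
20.3 [0.488 0.119 0.165] [0.479 0.164 0.156] -78.61135779417472 -3.708388151317066 0.014450449302490537 [ 0.5  0.4 -5.1]
```

View pics/s23.png

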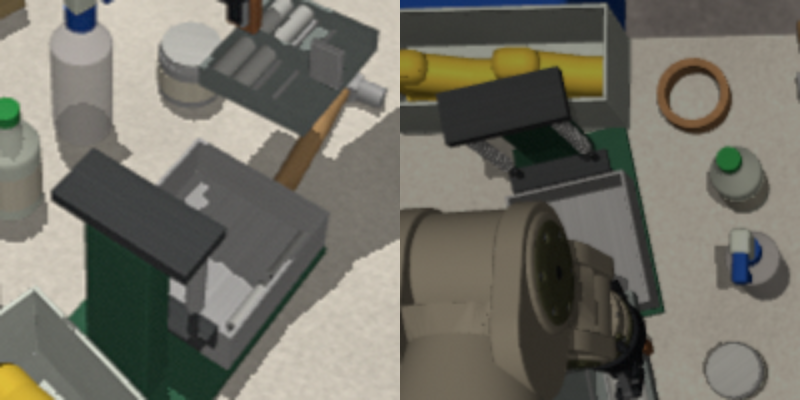

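Run:
```python
from h import *
s=readout.get_state();_,RR=tcp_of(trayR(np.radians(-52),np.radians(-4)),[0,0,0],[0,0,0])
show(np.array([.41,.0,.165]),RR,s,fr=(.15,.38,.62,.85,1))
```

```text
TCP [0.41  0.    0.165] shift [-0.0071 -0.0986  0.1011] turn [-0.4632  0.0044 -0.0315]
[-0.0011, -0.0148, 0.0152] [-0.069, 0.001, -0.005]
[-0.0027, -0.0375, 0.0384] [-0.176, 0.002, -0.012]
[-0.0044, -0.0611, 0.0627] [-0.287, 0.003, -0.02]
[-0.006, -0.0838, 0.0859] [-0.394, 0.004, -0.027]
[-0.0071, -0.0986, 0.1011] [-0.463, 0.004, -0.032]
```

Call:
drive_tool(
  moves=[
    [[-0.001, -0.013, 0.013, -0.06, 0, -0.004, 255], [-0.003, -0.034, 0.035, -0.16, 0.002, -0.011, 255], [-0.0045, -0.057, 0.058, -0.27, 0.003, -0.019, 255], [-0.006, -0.08, 0.082, -0.38, 0.004, -0.026, 255], [-0.007, -0.098, 0.1, -0.463, 0.004, -0.031, 255]],
  ],
)

```text
clock: 21.02
tcp_pos: [0.4104, -0.0006, 0.1653]
orientation: [0.614, 0.319, 0.657, -0.299]
wrist_force: [1.5, -1.0, -4.1]
finger_gap: 0.0148
```

Run:
```python
from h import *
s=log();o,R,h,t=traypose(s); print(s['clock'],s['tcp_pos'].round(3),o.round(3),h,t,s['finger_gap'])
_,RR=tcp_of(trayR(np.radians(-27),np.radians(-3)),[0,0,0],[0,0,0])
show(np.array([.41,-.13,.15]),RR,s,fr=(.2,.4,.6,.8,1))
```

```text
21.025 [ 0.41  -0.001  0.165] [0.382 0.036 0.156] -51.866134090336494 -3.8133865216812093 0.014757039558290762
TCP [ 0.41 -0.13  0.15] shift [ 0.0086 -0.0803  0.1024] turn [-0.4332 -0.0142 -0.0248]
[0.0017, -0.0161, 0.0205] [-0.087, -0.003, -0.005]
[0.0034, -0.0321, 0.041] [-0.173, -0.006, -0.01]
[0.0052, -0.0482, 0.0614] [-0.26, -0.009, -0.015]
[0.0069, -0.0642, 0.0819] [-0.347, -0.011, -0.02]
[0.0086, -0.0803, 0.1024] [-0.433, -0.014, -0.025]
```

Call:
drive_tool(
  moves=[
    [[0.002, -0.016, 0.02, -0.087, -0.003, -0.005, 255], [0.003, -0.032, 0.041, -0.173, -0.006, -0.01, 255], [0.005, -0.048, 0.061, -0.26, -0.009, -0.015, 255], [0.007, -0.064, 0.082, -0.347, -0.011, -0.02, 255], [0.009, -0.08, 0.102, -0.433, -0.014, -0.025, 255]],
  ],
)

```text
clock: 21.65
tcp_pos: [0.4107, -0.1314, 0.15]
orientation: [0.67, 0.168, 0.705, -0.161]
wrist_force: [-0.7, 0.8, -8.7]
finger_gap: 0.0149
```

Run:
```python
from h import *
s=log();o,R,h,t=traypose(s); print(s['clock'],s['tcp_pos'].round(3),o.round(3),h,t,s['finger_gap'])
_,RR=tcp_of(trayR(np.radians(-15),np.radians(-1.0)),[0,0,0],[0,0,0])
show(np.array([.42,-.20,.06]),RR,s,fr=(.2,.4,.6,.8,1))
```

```text
21.65 [ 0.411 -0.131  0.15 ] [ 0.369 -0.11   0.14 ] -26.863931079518913 -2.9106892006183562 0.014859110970816993
TCP [ 0.42 -0.2   0.06] shift [ 0.088  -0.0568  0.0438] turn [-0.2069 -0.0335 -0.0047]
[0.0176, -0.0114, 0.0088] [-0.041, -0.007, -0.001]
[0.0352, -0.0227, 0.0175] [-0.083, -0.013, -0.002]
[0.0528, -0.0341, 0.0263] [-0.124, -0.02, -0.003]
[0.0704, -0.0454, 0.035] [-0.166, -0.027, -0.004]
[0.088, -0.0568, 0.0438] [-0.207, -0.034, -0.005]
```

Call:
drive_tool(
  moves=[
    [[0.016, -0.012, 0.009, -0.041, -0.007, -0.001, 255], [0.036, -0.025, 0.019, -0.083, -0.013, -0.002, 255], [0.056, -0.037, 0.028, -0.124, -0.02, -0.003, 255], [0.075, -0.048, 0.037, -0.166, -0.027, -0.004, 255], [0.088, -0.057, 0.044, -0.207, -0.034, -0.005, 255]],
  ],
)

```text
clock: 22.28
tcp_pos: [0.4204, -0.2016, 0.0594]
orientation: [0.695, 0.092, 0.707, -0.092]
wrist_force: [-0.6, -1.2, -2.6]
finger_gap: 0.0147
```

Run:
```python
from h import *
s=log();o,R,h,t=traypose(s); print(s['clock'],s['tcp_pos'].round(3),o.round(3),h,t,s['finger_gap'])
_,RR=tcp_of(trayR(np.radians(-15),0),[0,0,0],[0,0,0])
show(np.array([.42,-.20,.0115]),RR,s,fr=(.2,.4,.6,.8,1))
im=cams.read_camera('wrist');im2=cams.read_camera('scene'); cv2.imwrite('pics/w24.png',np.hstack([cv2.resize(im,(400,300)),cv2.resize(im2[130:310,200:440],(400,300))]))
```

```text
22.275 [ 0.42  -0.202  0.059] [ 0.376 -0.19   0.048] -14.937160787934044 -0.9723145326891817 0.014740623302543521
TCP [ 0.42  -0.2    0.012] shift [0.0479 0.0015 0.    ] turn [ 0.0011 -0.017   0.0025]
[0.0096, 0.0003, 0.0] [0.0, -0.003, 0.0]
[0.0192, 0.0006, 0.0] [0.0, -0.007, 0.001]
[0.0287, 0.0009, 0.0] [0.001, -0.01, 0.002]
[0.0383, 0.0012, 0.0] [0.001, -0.014, 0.002]
[0.0479, 0.0015, 0.0] [0.001, -0.017, 0.002]
```

View pics/w24.png

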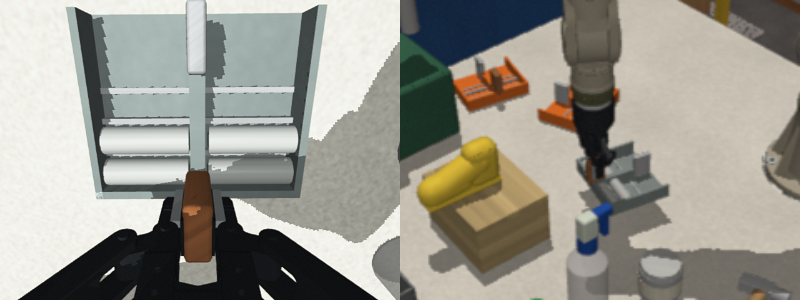

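Call:
drive_tool(
  moves=[
    [[0.015, 0, 0, 0, -0.005, 0, 255], [0.03, 0, 0, 0, -0.01, 0.001, 255], [0.04, 0, 0, 0, -0.015, 0.002, 255], [0.045, 0, 0, 0, -0.017, 0.002, 255], [0.047, 0, 0, 0, -0.017, 0.002, 255]],
  ],
)

```text
clock: 23.0
tcp_pos: [0.4191, -0.2012, 0.0122]
orientation: [0.701, 0.093, 0.701, -0.093]
wrist_force: [0.2, -0.8, -2.9]
finger_gap: 0.0151
```

Call:
drive_tool(
  moves=[
    [[0.0005, 0, 0, 0, 0, 0, 255], [0.001, 0, 0, 0, 0, 0, 255], [0.001, 0, 0, 0, 0, 0, 255], [0.001, 0, 0, 0, 0, 0, 255], [0.001, 0, 0, 0, 0, 0, 255]],
  ],
)

```text
clock: 23.62
tcp_pos: [0.4194, -0.2014, 0.0119]
orientation: [0.701, 0.093, 0.701, -0.093]
wrist_force: [-2.2, 1.3, 5.5]
finger_gap: 0.0146
```

Contact with the bench (force is now +5.5 N), so release and back off.

Call:
drive_tool(
  moves=[
    [[0, 0, 0, 0, 0, 0, 200], [0, 0, 0, 0, 0, 0, 100], [0, 0, 0, 0, 0, 0, 0], [0, 0, 0, 0, 0, 0, 0], [0, 0, 0, 0, 0, 0, 0]],
  ],
)

```text
clock: 24.25
tcp_pos: [0.4194, -0.2014, 0.0119]
orientation: [0.701, 0.093, 0.701, -0.093]
wrist_force: [1.3, 0.3, 0.7]
finger_gap: 0.0852
```

Call:
drive_tool(
  moves=[
    [[-0.01, 0, 0, 0, 0, 0, 0], [-0.03, 0, 0, 0, 0, 0, 0], [-0.06, 0, 0, 0, 0, 0, 0], [-0.1, 0, 0, 0, 0, 0, 0], [-0.14, 0, 0, 0, 0, 0, 0]],
  ],
)

```text
clock: 24.88
tcp_pos: [0.4193, -0.2013, 0.1538]
orientation: [0.701, 0.092, 0.701, -0.093]
wrist_force: [0.2, 0.0, 0.2]
finger_gap: 0.0852
```

Call:
drive_tool(
  moves=[
    [[-0.01, 0, -0.01, 0, 0, 0, 0], [-0.02, -0.02, -0.02, 0, 0, 0, 0], [-0.03, -0.05, -0.03, 0, 0, 0, 0], [-0.03, -0.09, -0.04, 0, 0, 0, 0], [-0.03, -0.12, -0.05, 0, 0, 0, 0]],
  ],
)

```text
clock: 25.5
tcp_pos: [0.3386, -0.3047, 0.1835]
orientation: [0.701, 0.093, 0.701, -0.093]
wrist_force: [0.4, 0.4, 0.1]
finger_gap: 0.0857
```

Run:
```python
from h import *
s=log(); print(s['clock'],s['tcp_pos'].round(3),s['finger_gap'],s['wrist_force'].round(1))
im=cams.read_camera('scene');im2=cams.read_camera('top')
cv2.imwrite('pics/s25.png',im);cv2.imwrite('pics/t25.png',im2)
cv2.imwrite('pics/s26.png',np.hstack([cv2.resize(im[300:420,300:420],(400,400),interpolation=cv2.INTER_CUBIC),cv2.resize(im2[120:240,115:235],(400,400),interpolation=cv2.INTER_CUBIC)]))
```

```text
25.5 [ 0.339 -0.305  0.184] 0.08568682978092591 [0.4 0.4 0.1]
```

View pics/s25.png

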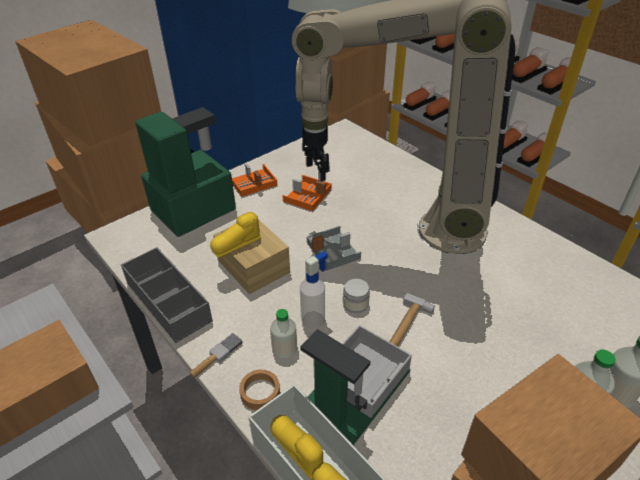

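View pics/t25.png

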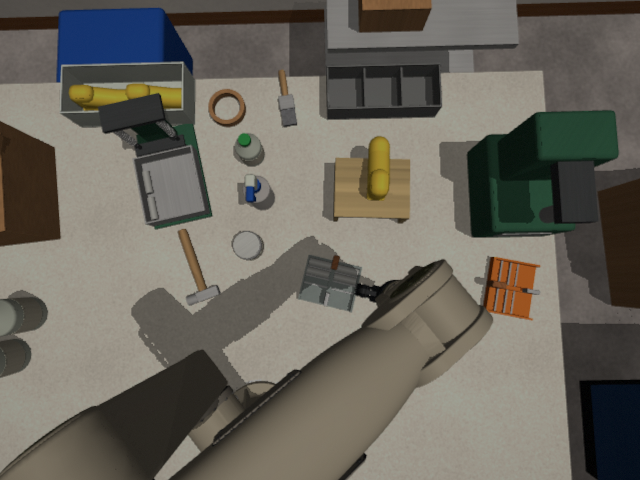

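View pics/s26.png

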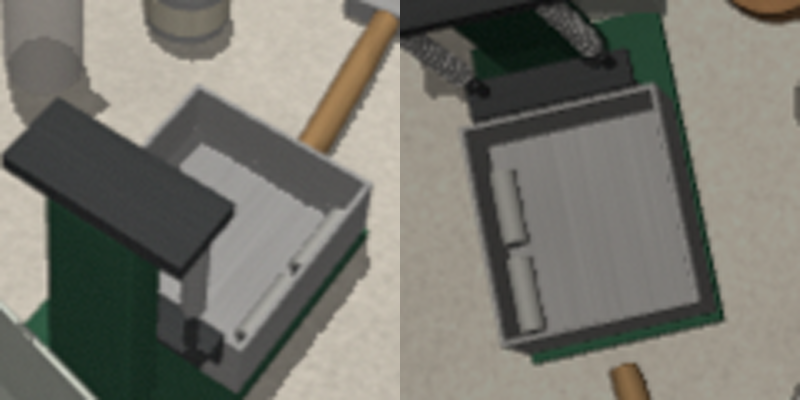

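Run:
```python
from h import *
a=cv2.imread('pics/scene0.png');b=cv2.imread('pics/s25.png')
g=lambda i:cv2.cvtColor(i,cv2.COLOR_BGR2GRAY)
def tr(r0,r1,c0,c1):
    m=cv2.matchTemplate(g(b)[r0-12:r1+12,c0-12:c1+12],g(a)[r0:r1,c0:c1],cv2.TM_CCOEFF_NORMED);_,v,_,l=cv2.minMaxLoc(m);return l[0]-12,l[1]-12,round(v,2)
C=(.63,.224);y=np.radians(11.6)
def P(x,yy,z): return [C[0]+np.cos(y)*x-np.sin(y)*yy,C[1]+np.sin(y)*x+np.cos(y)*yy,z]
pts=[P(-.089,-.079,.09),P(-.089,.079,.09),P(.089,.079,.09)]
p0=proj('scene',pts);p1=proj('scene',[[q[0],q[1],.075] for q in pts])
for q,r in zip(p0,p1):
    u,v=q.round().astype(int); print('rim',q.round(1),'pred shift',(r-q).round(1),'meas',tr(v-9,v+9,u-9,u+9))
for n,(u,v) in dict(spray=(312,290),solv=(284,335),tin=(356,295),last=(235,233),hammer=(418,303),post=(335,400)).items(): print(n,tr(v-14,v+14,u-14,u+14))
for n,(u,v) in {}.items(): pass
a=cv2.imread('pics/top0.png');b=cv2.imread('pics/t25.png')
for n,(u,v) in dict(spray=(252,188),solv=(246,146),tin=(247,245),last=(378,168),hammer=(203,294),h2=(190,250)).items(): print('top',n,tr(v-12,v+12,u-12,u+12))
cv2.imwrite('pics/t27.png',cv2.resize(b[240:325,285:400],None,fx=6,fy=6,interpolation=cv2.INTER_CUBIC))
```

```text
rim [357.9 319.5] pred shift [-0.2  3.7] meas (0, 1, 0.81)
rim [410.5 349.7] pred shift [-0.6  3.7] meas (-1, 4, 0.98)
rim [370.3 399.9] pred shift [-0.4  3.6] meas (0, 4, 0.94)
spray (0, 0, 0.91)
solv (0, 0, 1.0)
tin (0, 0, 0.91)
last (0, 0, 1.0)
hammer (0, 0, 0.79)
post (-1, -1, 0.93)
top spray (0, 0, 1.0)
top solv (0, 0, 1.0)
top tin (0, 0, 1.0)
top last (0, 0, 1.0)
top hammer (0, 0, 0.77)
top h2 (0, 0, 1.0)
```

View pics/t27.png

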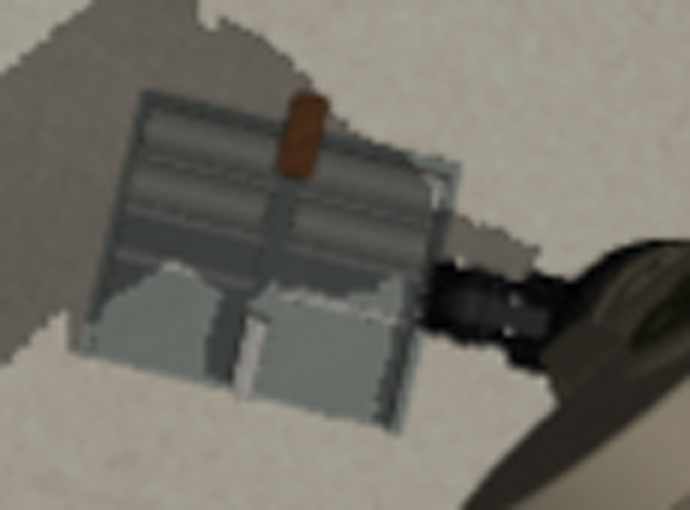

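Run:
```python
from h import *
print(env.hand_in()); print(readout.get_state()['clock'])
```

```text
the job is handed in; nothing more can be done
None
the job is handed in; nothing more can be done
```

The job is handed in after about 26 s of the 69 s allowed. I pulled the grey tray out by its lug, set it down and let go. I then took it by the rear grip and tipped it over the pan from the bottle side. The front row rolled off somewhere between about 33° and 40°. After that I set the tray flat on the bench, released it and backed the gripper off.

**Last checks**
- **Pan:** both bushes lie in it. Two of its three rim corners moved down 4 px in the scene camera, against 3.7 px predicted for the 15 mm stop. The third corner matched poorly (correlation 0.81) and showed only 1 px, which I put down to changed shadows but did not resolve.
- **Tray:** it sits flat with the other two rows (four bushes) still in their grooves.
- **Spray bottle, white bottle, tin, hammer and shoe last:** none shifted in either camera. The hammer's match was weaker (0.77 to 0.79), because shadows there had changed.

**What went wrong:** the first try at the lug closed on air just above it, with the fingertips pressing lightly on its top (about 5 N). The real fingertips sit about 31 mm behind the reported TCP, so I corrected for that in every later grasp.

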